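Pack and scan a cheese order

TASK

Pack the waiting cheese order: take the tasting board off the crate and lay it flat and centred on top of the blue-papered large cheese wheel, then set every small round cheese and cut block upright on the crate's floor, and swing the hold-down bar over until it rests in its fork catch. Then hold the hand scanner steady over the crate's barcode label, window down at a hand's breadth or less but clear of it, for two seconds, and lay it back flat and centred on its mat. Leave the other goods on the counter alone.

Things in the scene. Friction and masses are not known exactly. Their poses are not given: they have to be found in the camera images.
- crate: fixed open wooden crate, (all sizes in mm) outside 181 (x) by 256 (y), 60 high; walls and floor 8 thick. Origin: centre of its underside, on the counter; z up. Its -x wall faces the robot, with a steel fork catch at its middle (two prongs up to z = 82, at y = +-15, x = -91 to -103); a hold-down bar is hinged at the middle of the +x wall
- label (a point): centre of the barcode label (50 by 44) that lies flat, facing up, on a wooden tab outside the crate's -x wall; at (-121.5, 65, 61) in the crate's frame
- bar_hinge (a point): point on the bar's hinge axis, at (94.5, 0, 76) in the crate's frame; the axis runs along the crate's y; axes as the crate's
- bar (a joint): angle of the dark wooden hold-down bar, rad: 0 = down across the crate's mouth, its tip in the fork; pi/2 = upright; starts at 1.7 to 1.9, leaning away from the robot (stop 1.95). 18 wide (along the crate's y), 14 thick, 196 long from the hinge; down, it lies at z = 69 to 83. Stiff hinge: stays when near upright, falls from lower angles; under 1 N moves it
- bar_grip (a point): point on the bar's centre line, 145 from the hinge; the bar goes on 51 beyond it
- tasting_board: flat wooden board 56 (own x) by 290 (own y) by 18 thick, 0.2 kg; starts lying across the crate's mouth on its two end (y) walls. Origin: centre of its underside; z up
- big_wheel: fixed large cheese wheel with a blue paper disc on top, 180 across, 85 high. Origin: centre of its underside
- wheel_top (a point): centre of that wheel's flat top, 85 above the counter
- scanner_mat: fixed thin black rubber mat, 190 (own x) by 80, 4 thick. Origin: centre of its underside
- scanner: hand scanner, 184 long (own x from -92 to 92), 50 wide and high, 0.22 kg, lying on its mat. Between a black head (x 36 to 92, 50 by 50) and a black tail block (x -92 to -72, 50 by 50) runs a grey grip bar 30 wide (own y), at z 22 to 50. Origin: at its middle, at the level of its underside; z up; its centre of mass is near x = -13
- scan_window (a point): scan window in the underside of the scanner's head, at (64, 0, 0) in the scanner's frame; it looks straight down (the scanner's -z); reads at 30 to 120 mm
- cheese_a: small round cheese, 62 across, 48 high, brown rind, about 0.15 kg. Origin: centre of its underside; z up. Absent (None) in some runs
- cheese_b: small round cheese, 62 across, 48 high, brown rind, about 0.15 kg. Origin: centre of its underside; z up. Absent (None) in some runs
- cheese_c: cut cheese block, 66 (own x) by 44 (own y) by 46 high, pale with rind on its ends, about 0.14 kg. Origin: centre of its underside; z up. Absent (None) in some runs
- cheese_d: cut cheese block, 66 (own x) by 44 (own y) by 46 high, pale with rind on its ends, about 0.14 kg. Origin: centre of its underside; z up. Absent (None) in some runs
- mustard_pot: bystander: squat white ceramic pot, 40 mm across, 50 high. Origin: centre of its underside
- honey_jar: bystander: amber glass jar, 60 mm across, 80 high. Origin: centre of its underside
- jam_jar: bystander: squat glass jar, 60 mm across, 60 high. Origin: centre of its underside
- salt_cellar: bystander: dark wooden salt cellar, 40 mm across, 60 high. Origin: centre of its underside
- pick_cup: bystander: blue cup, 68 mm across, 70 high. Origin: centre of its underside
- cheese_knife: bystander: flat cheese knife lying down, 190 long. Origin: at its middle
Mind the look-alikes: they are no part of the job. What is shaped like the scanner but brown or yellow is not meant. What is shaped like the cheese_d but purple or turquoise is not meant.

How it is judged:
On the way, in this order (a step that is already met when the one before it is completed fails the run):
1. the tasting board lies on the large wheel, let go (horizontal distance between tasting_board and wheel_top below 0.05 m and z of tasting_board in the frame of wheel_top below 0.01 m and angle between tasting_board's own z axis and vertical below 0.12 rad and contact force between the fingers and tasting_board below 0.1 N), for 0.3 s.
2. every cheese of the order stands on the crate's floor, let go (x of cheese_a in the frame of crate between -0.065 and 0.065 m and y of cheese_a in the frame of crate between -0.102 and 0.102 m and z of each of cheese_a, cheese_b, cheese_c, cheese_d in the frame of crate below 0.016 m and angle between each of cheese_a, cheese_b, cheese_c, cheese_d's own z axis and vertical below 0.2 rad and x of cheese_b in the frame of crate between -0.065 and 0.065 m and y of cheese_b in the frame of crate between -0.102 and 0.102 m and x of cheese_c in the frame of crate between -0.065 and 0.065 m and y of cheese_c in the frame of crate between -0.102 and 0.102 m and x of cheese_d in the frame of crate between -0.065 and 0.065 m and y of cheese_d in the frame of crate between -0.102 and 0.102 m and contact force between the fingers and cheese_a below 0.1 N and contact force between the fingers and cheese_b below 0.1 N and contact force between the fingers and cheese_c below 0.1 N and contact force between the fingers and cheese_d below 0.1 N), for 0.3 s.
3. the bar is down in its catch (value of joint bar below 0.06 rad), for 0.3 s.
4. the scanner is held steady over the label, window down, 30 to 120 mm above it and within 20 mm each way, for 1 s (x of label in the frame of scan_window between -0.02 and 0.02 m and y of label in the frame of scan_window between -0.02 and 0.02 m and z of label in the frame of scan_window between -0.12 and -0.03 m and angle between scanner's own z axis and vertical below 0.3 rad and linear speed of scanner below 0.05 m/s), for 1 s.
At the end, for the whole second after the job is handed in: Board flat on the large wheel (centre within 50 mm of the wheel's); every present cheese upright on the crate's floor (centre at least 17 mm inside the inner walls); bar within 0.06 rad of down; scanner flat on its mat (middle within 45 mm of the mat's); all at rest (horizontal distance between tasting_board and wheel_top below 0.05 m and z of tasting_board in the frame of wheel_top below 0.01 m and angle between each of tasting_board, scanner's own z axis and vertical below 0.12 rad and x of cheese_a in the frame of crate between -0.065 and 0.065 m and y of cheese_a in the frame of crate between -0.102 and 0.102 m and z of each of cheese_a, cheese_b, cheese_c, cheese_d in the frame of crate below 0.016 m and angle between each of cheese_a, cheese_b, cheese_c, cheese_d's own z axis and vertical below 0.2 rad and x of cheese_b in the frame of crate between -0.065 and 0.065 m and y of cheese_b in the frame of crate between -0.102 and 0.102 m and x of cheese_c in the frame of crate between -0.065 and 0.065 m and y of cheese_c in the frame of crate between -0.102 and 0.102 m and x of cheese_d in the frame of crate between -0.065 and 0.065 m and y of cheese_d in the frame of crate between -0.102 and 0.102 m and value of joint bar below 0.06 rad and horizontal distance between scanner and scanner_mat below 0.045 m and height (world z) of scanner below 0.012 m and linear speed of each of cheese_a, cheese_b, cheese_c, cheese_d, scanner, tasting_board below 0.03 m/s); the robot touches nothing.
It fails at once if a bystander is shoved more than 60 mm (distance of any of mustard_pot, honey_jar, jam_jar, salt_cellar, pick_cup, cheese_knife from where it was at the start of the episode above 0.06 m).
It fails at once if a bystander is knocked over (angle between any of mustard_pot, honey_jar, jam_jar, salt_cellar, pick_cup's own z axis and vertical above 0.6 rad).
Of cheese_a, cheese_b, cheese_c, cheese_d only 2 to 4 are there at a start; the rules pass over those that are not, and their reading is None.
At some moment in a run one of cheese_a, cheese_b, cheese_c, cheese_d, scanner may be knocked a few centimetres aside while the robot is not near it.
It also fails if it takes over 210 s, if anything falls off the work surface, if the arm or the gripper's body presses on something with over 40 N, if the wrist force passes 120 N, or if a joint passes its speed limit or range.

ROBOT

A 6-joint arm with a two-finger parallel gripper is mounted at the origin on the work surface. World frame = base frame: x ahead of the robot, y to its left, z up, the work surface at z = 0. Lengths are in m, angles in rad, forces in N, time in s.
With the tool pointing down it reaches from about 0.3 to 1 m from the base axis. Payload 5.1 kg.
Tool frame: the origin (TCP) lies on the centre line of the jaws, within the pads' length; the fingertips stand 14 mm ahead of it and the grasp point (between the pads) lies 5 mm behind it; z points along the fingers, y is the line along which they close (so a half turn about z gives the same grasp; the last joint's range is limited). The gripper opens to 95 mm and grips with 3 to 60 N. Pads are 20 mm wide; open, the fingers measure 119 mm over their backs; the gripper's body (75 mm by 180 mm) begins 59 mm behind the grasp point.
Start: joints at [-1.274, 0.124, 1.65, -0, 1.367, -0.083], TCP at [0.241, -0.604, 0.229] pointing down, gripper open.
Joint ranges: [-2.61, 2.61], [-1.02, 2.33], [0.03, 2.71], [-1.35, 4.49], [0.32, 2.68], [-2.91, 2.91]. Speed limits (rad/s): [2.57, 2.57, 3.14, 3.14, 3.14, 3.14].

INTERFACE

Orientations are given as a unit quaternion [w, x, y, z].
In Python, from cell import arm gives the robot as it stands. The module is installed in compiled form; this text tells all that it offers.
- The arm moves only by the tool move_arm, never from a script. Its argument "series" is a list of rows, each an object with "offset": the shift along the world's x, y, z in m, a list of three; "twist": the turn, a rotation vector about the world's x, y, z in rad, a list of three. In form: [{"offset": [dx, dy, dz], "twist": [ax, ay, az]}, ...]. A call has 1 to 5 rows; each row shifts and turns the commanded pose from where the row before left it; what a row does not reach is not made up. A row lasts 1/12 s, in which the tool goes at most 41.7 mm and 7.16 degrees, less where a joint would pass 70% of its speed; a pose out of reach is approached as far as the arm can. A call with a gripper value outside its range is refused whole. "jaw" is the finger opening in m, from 0 to 0.0951, set as the call begins (left out, the last holds). The fingers move at their own pace and stop on an object; the grip force is fixed at half the most. Time passes only in rows, so rows that do not move let the fingers close. It gives the time, the measured TCP pose, the force, the opening and the grip force at its end, in the units of the state.
- arm.observe(): the state, without advancing time (a new reading comes with each control period).
- arm.snapshot(name): name is "side" or "top" or "wrist"; returns a dict with "pixels" (384x512x3 uint8, blue, green, red), "z_map" (384x512 float32, m along the optical axis (not along the pixel's ray), 0 where there is no reading), "vfov" (degrees; the focal length in pixels is half the picture's height over the tangent of half this angle, whatever the lens; pixels are square), "cx", "cy" (the principal point, pixels), "dist" ([k1, k2, p1, p2, k3] as OpenCV has them; the pictures are not rectified), "T" (4x4, takes a point from camera to world coordinates); the wrist camera has in their place "mount" (4x4, takes a point from camera to tool coordinates, whose origin is the TCP and whose axes are the flange's). Camera axes: x right, y up, looking along -z (the intrinsics and any distortion apply to the point x, -y, -z); pixel columns grow to the right and rows downward; lengths in m; the calibration is good to about 2 mm. A picture is of the moment at which its call begins: read the wrist's pose just before it.
- arm.close_job(): hands the job in; it is judged then, once.
The state is a dict: "clock": time; "qpos": joint angles; "dq": joint speeds; "joint_torque": joint torques, N m; "position": TCP position; "tool_rot": TCP orientation; "ft_force": force on the tool from outside, world axes, zero at the start; "ft_torque": the same for the moment, N m; "gripper_width": finger opening in m; "finger_force": force on a finger pad.
Only numpy, scipy, OpenCV 4.12 (cv2) and the standard library are available. Lean on these libraries where they do the work, as an engineer would, in place of code of your own. Each camera call takes 0.05 s, during which the arm holds its last target. There are 200 camera calls.

## Working session

There is one attempt and no reset: what is moved stays moved. The work goes in short steps, Python scripts to look and compute and a tool call to move; the robot and the scene stay as the last step left them, time stands still between calls to the robot, and variables do not carry over. Pictures are saved under pics/ and viewed, at most 14 in all, crops included, and the job is handed in when it is done.

Besides the shell and the picture viewer there is one more tool, called after "Emit:" as name(argument=value, ...) on one line, values as JSON. move_arm: Moves the arm, as the interface text tells. Its arguments: {"type":"object","properties":{"series":{"type":"array"},"jaw":{"type":"number"}},"required":["series"]}

```bash
mkdir -p pics
cat > h.py <<'E'
import numpy as np, cv2, pickle
from cell import arm
from scipy.spatial.transform import Rotation as R
def snap(n,save=None):
    st=arm.observe(); s=arm.snapshot(n)
    if 'T' not in s:
        q=st['tool_rot']; M=np.eye(4); M[:3,:3]=R.from_quat([q[1],q[2],q[3],q[0]]).as_matrix(); M[:3,3]=st['position']
        s['T']=M@np.array(s['mount'])
    if save: cv2.imwrite('pics/'+save+'.png',s['pixels']); pickle.dump(s,open('pics/'+save+'.pkl','wb'))
    return s
def K(s):
    h,w=s['pixels'].shape[:2]; f=h/2/np.tan(np.radians(s['vfov'])/2)
    return np.array([[f,0,s['cx']],[0,f,s['cy']],[0,0,1.]])
def rays(s,uv):
    u=cv2.undistortPoints(np.array(uv,float).reshape(-1,1,2),K(s),np.array(s['dist'],float)).reshape(-1,2)
    return np.c_[u[:,0],-u[:,1],-np.ones(len(u))]
def onplane(s,uv,z):
    T=np.array(s['T']); d=rays(s,uv)@T[:3,:3].T; o=T[:3,3]
    return o+d*((z-o[2])/d[:,2])[:,None]
def cloud(s):
    h,w=s['z_map'].shape; v,u=np.mgrid[:h,:w]; uv=np.c_[u.ravel(),v.ravel()]
    T=np.array(s['T']); p=rays(s,uv)*s['z_map'].ravel()[:,None]
    return (p@T[:3,:3].T+T[:3,3]).reshape(h,w,3)
def proj(s,P):
    T=np.linalg.inv(np.array(s['T'])); p=np.atleast_2d(P)@T[:3,:3].T+T[:3,3]; p=p*[1,-1,-1]
    return cv2.projectPoints(p,np.zeros(3),np.zeros(3),K(s),np.array(s['dist'],float))[0].reshape(-1,2)
E
python3 - <<'E'
from h import *
print(arm.observe())
for n in('top','side'):
    s=snap(n,n+'0'); print(n,s['vfov'],s['cx'],s['cy'],s['dist'],np.round(s['T'],3).tolist(),(s['z_map']>0).mean())
E
```

```text
{'clock': 0.0, 'qpos': array([-1.27362271e+00,  1.24500935e-01,  1.65166539e+00,  2.20853641e-05,
        1.36751209e+00, -8.25770406e-02]), 'dq': array([-0.00055334, -0.00098414, -0.00130398, -0.00059266,  0.00032527,
       -0.00222895]), 'joint_torque': array([ 1.33893591e-03, -4.17608857e+01, -3.59929526e+01,  7.75752473e-02,
        4.91302670e-02, -1.56935666e-04]), 'position': array([ 0.2407594 , -0.60310453,  0.22739482]), 'tool_rot': array([-1.03803815e-03,  9.82027662e-01,  1.88734163e-01, -1.00933615e-04]), 'ft_force': array([ 0.29681824, -0.66537694, -0.40191407]), 'ft_torque': array([-0.02227349,  0.04060076,  0.00143248]), 'finger_force': 0.0, 'gripper_width': 0.09506881631452954}
top 49.654888311748955 253.96871276884235 191.08646669216316 [-0.03026811  0.          0.          0.          0.        ] [[0.001, 0.985, -0.173, 0.227], [-1.0, 0.0, -0.003, 0.023], [-0.003, 0.173, 0.985, 1.445], [0.0, 0.0, 0.0, 1.0]] 0.9961700439453125
side 52.63910665292387 254.33812817617138 198.08109422203603 [-0.05949828  0.          0.          0.          0.        ] [[-0.944, 0.181, -0.277, 0.149], [-0.33, -0.458, 0.826, 1.063], [0.022, 0.871, 0.492, 0.711], [0.0, 0.0, 0.0, 1.0]] 0.9959259033203125
```

View pics/top0.png

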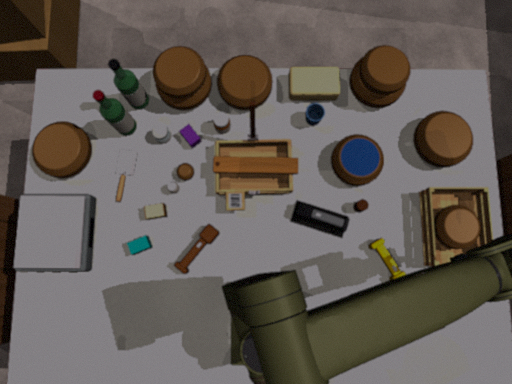

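View pics/side0.png

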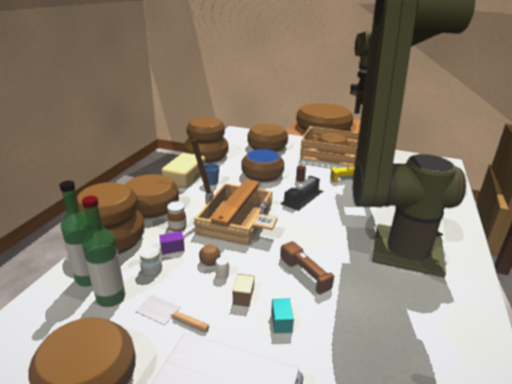

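The top view shows the crate with its board at (254,166), the blue-papered wheel at (358,160), the black scanner at (320,218) with brown and yellow look-alikes at (196,250) and (388,260), the cream block at (155,211) with turquoise and purple look-alikes at (140,244) and (190,135), and a small brown round at (185,171). The arm hides the lower middle of the picture. I'll measure these next.

Run:
```python
from h import *
s=pickle.load(open('pics/top0.pkl','rb')); P=cloud(s); im=s['pixels']
def info(n,u,v,r,zmin,zmax=9,poly=None):
    q=P[v-r:v+r+1,u-r:u+r+1].reshape(-1,3); m=(q[:,2]>zmin)&(q[:,2]<zmax); 
    q=q[m]; 
    if len(q)<5: print(n,'none');return
    rc=cv2.minAreaRect((q[:,:2]*1000).astype(np.float32))
    print(n,len(q),'z med/max',np.median(q[:,2]).round(3),q[:,2].max().round(3),'rect',np.round(rc[0],0),np.round(rc[1],0),round(rc[2],1), 'bgr',im[v,u])
print('counter z',np.median(P[300:330,130:180,2]))
info('cream',155,211,14,.035); info('turq',140,244,14,.035); info('purple',190,135,13,.035)
info('brown round',185,171,11,.035); info('mustard',173,187,7,.035);info('jar162',162,133,13,.035);info('jar222',222,125,12,.035)
info('cup',314,113,13,.03);info('salt',361,205,11,.03);info('wheel',358,160,30,.07);info('wheeltop',358,160,18,.07)
info('scanner',320,218,32,.03); info('mat',320,218,40,.0025,.02); info('rightcr',459,227,20,.03)
info('board',254,166,46,.066,.1)
b=cv2.resize(im[80:300,90:410],None,fx=2.5,fy=2.5,interpolation=cv2.INTER_CUBIC); b=np.clip(b*1.5,0,255).astype(np.uint8)
cv2.imwrite('pics/c1.png',b)
```

```text
counter z -0.00029056186224762914
cream 272 z med/max 0.046 1.445 rect [340. 206.] [425.  72.] 68.0 bgr [106 129 133]
turq 288 z med/max 0.046 1.445 rect [278. 237.] [435.  70.] 85.6 bgr [110 112   0]
purple 246 z med/max 0.046 1.445 rect [473. 136.] [540.  53.] 30.2 bgr [106  31  81]
brown round 217 z med/max 0.045 0.055 rect [536. 268.] [58. 73.] 79.9 bgr [37 65 99]
mustard 98 z med/max 0.047 0.055 rect [486. 307.] [34. 36.] 45.5 bgr [131 128 131]
jar162 216 z med/max 0.059 1.445 rect [458. 207.] [590.  52.] 33.5 bgr [132 130 133]
jar222 249 z med/max 0.077 1.445 rect [482.  99.] [530.  55.] 10.5 bgr [114 111 114]
cup 216 z med/max 0.059 1.445 rect [510. -73.] [ 66. 595.] 65.0 bgr [39 23 12]
salt 134 z med/max 0.058 1.445 rect [ 338. -162.] [ 39. 429.] 25.8 bgr [19 29 60]
wheel 1720 z med/max 0.083 1.445 rect [ 414. -210.] [161. 576.] 54.4 bgr [96 50 24]
wheeltop 1322 z med/max 0.084 1.445 rect [ 460. -164.] [159. 576.] 35.9 bgr [96 50 24]
scanner 693 z med/max 0.052 1.445 rect [ 314. -143.] [236. 291.] 66.9 bgr [75 72 74]
mat 1009 z med/max 0.004 0.019 rect [ 387. -205.] [284. 281.] 89.7 bgr [75 72 74]
rightcr 1514 z med/max 0.084 1.445 rect [ 324. -364.] [142. 788.] 5.0 bgr [ 58  91 123]
board 1577 z med/max 0.077 0.1 rect [566.  25.] [288. 298.] 88.8 bgr [ 32  69 110]
```

View pics/c1.png

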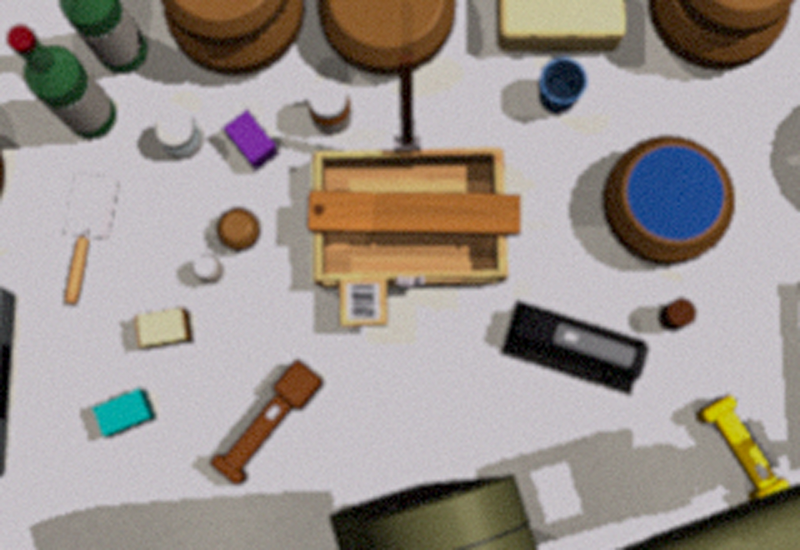

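The 2.5x crop of (90..410, 80..300) shows the board with a hole at its left end on the crate, the label tab at (362,300), and the bar upright at (405,105). Candidates in the crop are these:
- **Cheeses:** brown round (238,229) and cream block (162,327). Purple (250,138) and turquoise (122,412) are look-alikes, and white (207,268) is the mustard pot.
- **Scanner:** the black one (575,345), not the brown (265,420) or the yellow (745,445).

Next come precise centres.

```bash
cat >> h.py <<'E'
def meas(s,name,box,lo,hi,zlo,zhi,ztop,pr=True):
    """HSV mask within box (u0,v0,u1,v1) & height band, largest comp, rays onto plane ztop -> minAreaRect (mm)"""
    P=cloud(s); hsv=cv2.cvtColor(s['pixels'],cv2.COLOR_BGR2HSV)
    m=cv2.inRange(hsv,np.array(lo),np.array(hi))>0; m&=(s['z_map']>0)&(P[...,2]>zlo)&(P[...,2]<zhi)
    k=np.zeros_like(m); u0,v0,u1,v1=box; k[v0:v1,u0:u1]=m[v0:v1,u0:u1]
    n,l,st,c=cv2.connectedComponentsWithStats(k.astype(np.uint8))
    if n<2: print(name,'none'); return None
    i=1+st[1:,4].argmax(); v,u=np.where(l==i)
    q=onplane(s,np.c_[u,v],ztop)[:,:2]*1000
    rc=cv2.minAreaRect(q.astype(np.float32))
    if pr: print(name,len(q),'mean',q.mean(0).round(1),'rect c',np.round(rc[0],1),np.round(rc[1],1),'ang',round(rc[2],1),'zmed',round(float(np.median(P[v,u,2])),4))
    return q,rc
E
python3 - <<'E'
from h import *
A=([0,0,0],[180,255,255])
s=pickle.load(open('pics/top0.pkl','rb'))
meas(s,'board',(205,150,305,182),[0,60,40],[30,255,255],.072,.086,.078)
meas(s,'crate rim',(205,132,300,200),*A,.052,.068,.06)
meas(s,'paper',(325,130,390,190),[95,80,30],[130,255,255],.07,.1,.085)
meas(s,'wheel',(325,130,390,190),*A,.075,.1,.085)
meas(s,'mat',(285,195,355,245),[0,0,0],[180,255,60],.002,.1,.004)
meas(s,'scanner',(285,195,355,245),*A,.04,.07,.05)
meas(s,'round',(172,160,197,184),*A,.038,.06,.048)
meas(s,'cream',(140,198,170,225),*A,.038,.06,.046)
meas(s,'bar',(240,60,265,145),[0,0,0],[180,255,70],.09,.4,.17)
t=pickle.load(open('pics/side0.pkl','rb')); 
P=cloud(s); v,u=np.mgrid[75:140,244:262]; 
q=P[75:140,244:262].reshape(-1,3); m=(q[:,2]>.11)&(q[:,2]<.4); q=q[m]; d=im=s['pixels'][75:140,244:262].reshape(-1,3)[m].sum(1)<130
print(np.round(q[d][::25],3).tolist())
E
```

```text
board 1307 mean [557.3  24. ] rect c [556.7  23.5] [285.2  55.6] ang 90.0 zmed 0.0773
crate rim 453 mean [474.9  54.2] rect c [486.4  27.2] [272.7  89.6] ang 89.2 zmed 0.0591
paper 1106 mean [ 583.6 -330.5] rect c [ 583.3 -330.2] [125.5 126.7] ang 0.0 zmed 0.0843
wheel 1565 mean [ 580.1 -327.2] rect c [ 580.3 -324.9] [156.1 153.9] ang 88.0 zmed 0.0836
mat 683 mean [ 382.5 -189.4] rect c [ 382.1 -201.5] [193.7  76.4] ang 71.8 zmed 0.0471
scanner 621 mean [ 386.3 -196. ] rect c [ 385.  -200.5] [183.6  50.7] ang 71.0 zmed 0.0521
round 186 mean [543.1 265.8] rect c [543.1 266.2] [55.8 50.7] ang 27.3 zmed 0.0463
cream 260 mean [404.4 366.5] rect c [404.3 366. ] [44.8 69.2] ang 9.6 zmed 0.0458
bar 178 mean [690.1  33.3] rect c [685.4  34.8] [118.3  16.2] ang 0.0 zmed 0.2029
[[0.704, 0.041, 0.27], [0.695, 0.038, 0.261], [0.689, 0.033, 0.243], [0.68, 0.036, 0.207], [0.67, 0.027, 0.17], [0.659, 0.037, 0.13]]
```

Run:
```python
from h import *
s=pickle.load(open('pics/top0.pkl','rb')); P=cloud(s)
u0,v0,u1,v1=205,130,302,215
m=np.zeros(P.shape[:2],bool); m[v0:v1,u0:u1]=True
m&=(P[...,2]>.053)&(P[...,2]<.066)
v,u=np.where(m); q=onplane(s,np.c_[u,v],.06)[:,:2]*1000
def edge(sel,ax,pct):  # line fit along outermost pts
    return
b=q[:,0]; print('x range',np.percentile(b,[.5,50,99.5]),'y',np.percentile(q[:,1],[.5,99.5]))
# per-column outer edges
for name,ax,sign in (('far x',0,1),('near x',0,-1),('y+',1,1),('y-',1,-1)):
    o=1-ax; pts=[]
    for k in np.arange(np.percentile(q[:,o],3),np.percentile(q[:,o],97),6):
        w=q[abs(q[:,o]-k)<3]
        if len(w): pts.append((k,w[:,ax].max() if sign>0 else w[:,ax].min()))
    pts=np.array(pts); print(name,np.round(np.median(pts[:,1]),1),np.round(pts[:,1]).astype(int).tolist())
# label: bright white on tab
meas(s,'tab',(222,188,248,214),[0,0,0],[180,255,255],.045,.075,.061)
meas(s,'label',(222,188,248,214),[0,0,100],[180,60,255],.045,.075,.061)
```

```text
x range [398.24744032 473.88381055 653.5155011 ] y [-131.03683256  164.83502675]
far x 649.9 [529, 529, 529, 643, 654, 654, 654, 654, 650, 650, 650, 650, 650, 650, 650, 650, 650, 650, 650, 650, 650, 650, 650, 650, 650, 650, 650, 650, 646, 650, 650, 650, 650, 646, 646, 646, 646, 646, 646, 646, 646, 646, 646, 646, 646, 646, 646]
near x 467.0 [399, 392, 529, 474, 474, 474, 474, 474, 474, 474, 474, 474, 474, 470, 467, 477, 470, 470, 470, 470, 470, 467, 470, 460, 467, 457, 464, 457, 470, 464, 406, 406, 406, 406, 406, 406, 406, 406, 406, 406, 406, 467, 467, 467, 467, 467, 467]
y+ 159.1 [121, 121, 125, 125, 125, 125, 125, 125, 125, 125, 156, 159, 159, 156, 156, 163, 160, 156, 160, 163, 157, 160, 165, 165, 165, 165, 165, 165, 162, 162, 165, 166]
y- -99.0 [-131, -131, -128, -132, -132, 64, 64, 64, 64, 20, -31, -102, -99, -102, -102, -102, -102, -96, -103, -99, -96, -117, -100, -100, -94, -101, -97, -97, -97, -98, -98, -98]
tab 425 mean [441.4  93.3] rect c [439.9  91.6] [71.1 85. ] ang 2.3 zmed 0.0593
label 94 mean [437.1  90.8] rect c [439.4  92.7] [47.8 44. ] ang 0.3 zmed 0.06
```

The board is at (557,24), the wheel at (583,-330), the crate at (560,31) with yaw 0.03, and the label at (438,92). The label position predicted from the crate pose is (437,92), so they agree. I'm moving above the board and will look again from there.

Emit:
move_arm(series=[{"offset": [0.0175, 0.0348, 0], "twist": [0, 0, 0.119]}, {"offset": [0.0175, 0.0348, 0], "twist": [0, 0, 0.119]}, {"offset": [0.0175, 0.0348, 0], "twist": [0, 0, 0.119]}, {"offset": [0.0175, 0.0348, 0], "twist": [0, 0, 0.119]}, {"offset": [0.0175, 0.0348, 0], "twist": [0, 0, 0.119]}], jaw=0.095)

```text
clock: 0.52
position: [0.3287, -0.4278, 0.228]
tool_rot: [-0.001, 0.882, 0.471, 0.0]
ft_force: [-0.0, -1.1, -0.0]
gripper_width: 0.0954
finger_force: 0.0
```

Emit:
move_arm(series=[{"offset": [0.0175, 0.0348, 0], "twist": [0, 0, 0.119]}, {"offset": [0.0175, 0.0348, 0], "twist": [0, 0, 0.119]}, {"offset": [0.0175, 0.0348, 0], "twist": [0, 0, 0.119]}, {"offset": [0.0175, 0.0348, 0], "twist": [0, 0, 0.119]}, {"offset": [0.0175, 0.0348, 0], "twist": [0, 0, 0.119]}])

```text
clock: 0.93
position: [0.4161, -0.2537, 0.2283]
tool_rot: [-0.0, 0.706, 0.709, 0.0]
ft_force: [1.6, -0.3, -0.3]
gripper_width: 0.0953
finger_force: 0.0
```

Emit:
move_arm(series=[{"offset": [0.0175, 0.0348, 0], "twist": [0, 0, 0]}, {"offset": [0.0175, 0.0348, 0], "twist": [0, 0, 0]}, {"offset": [0.0175, 0.0348, 0], "twist": [0, 0, 0]}, {"offset": [0.0175, 0.0348, 0], "twist": [0, 0, 0]}, {"offset": [0.0175, 0.0348, 0], "twist": [0, 0, 0]}])

```text
clock: 1.35
position: [0.5037, -0.0797, 0.2284]
tool_rot: [-0.0, 0.707, 0.707, -0.0]
ft_force: [0.8, -0.8, -0.7]
gripper_width: 0.0949
finger_force: 0.0
```

Emit:
move_arm(series=[{"offset": [0.0175, 0.0348, 0], "twist": [0, 0, 0]}, {"offset": [0.0175, 0.0348, 0], "twist": [0, 0, 0]}, {"offset": [0.0175, 0.0348, 0], "twist": [0, 0, 0]}, {"offset": [0, 0, 0], "twist": [0, 0, 0]}])

```text
clock: 1.68
position: [0.5573, 0.028, 0.2281]
tool_rot: [-0.001, 0.705, 0.709, 0.001]
ft_force: [-0.5, -0.6, 0.1]
gripper_width: 0.0947
finger_force: 0.0
```

Run:
```python
from h import *
print(arm.observe()); w=snap('wrist','w1'); t=snap('top','top1')
print(np.round(w['mount'],3).tolist(),w['vfov'])
cv2.imwrite('pics/j1.png',np.hstack([cv2.resize(w['pixels'],(400,300)),cv2.resize(t['pixels'],(400,300))]))
```

```text
{'clock': 1.6833, 'qpos': array([-0.04727078, -0.07909518,  1.85764024,  0.00241727,  1.36315616,
       -0.05246645]), 'dq': array([-0.07413148, -0.03222825,  0.03637128, -0.06526977,  0.02887581,
       -0.07519135]), 'joint_torque': array([  1.52751736, -31.105299  , -36.34752631,   0.35792073,
        -0.11938095,   0.40697247]), 'position': array([0.5573397 , 0.02795311, 0.22807558]), 'tool_rot': array([-0.00083379,  0.70544362,  0.70876505,  0.00084049]), 'ft_force': array([-0.52928094, -0.60729368,  0.05115481]), 'ft_torque': array([-0.04006311, -0.02939047,  0.02585291]), 'finger_force': 0.0, 'gripper_width': 0.09473651484947337}
[[0.001, 0.969, 0.248, 0.07], [1.0, -0.001, -0.001, -0.001], [-0.001, 0.248, -0.969, -0.155], [0.0, 0.0, 0.0, 1.0]] 59.13491362972293
```

View pics/j1.png

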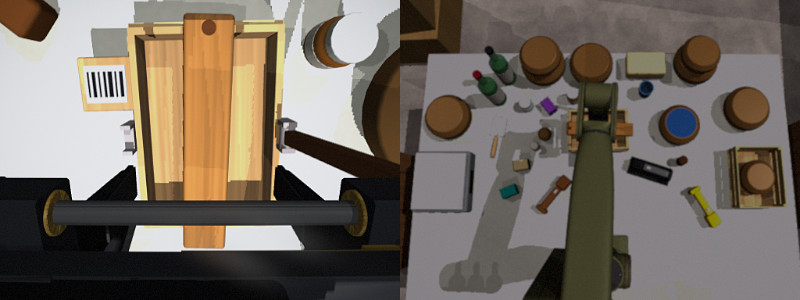

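The composite shows, on the left, the wrist view: board down the crate's middle (u 183–235), empty crate, label at (104,85) and the bar leaning away at (330,145). On the right, the top view with the formerly hidden right-hand side in sight shows no further cheeses, so the order is one round and one cream block. I'll refine the board, wheel and crate from the wrist picture.

Run:
```python
from h import *
A=([0,0,0],[180,255,255])
w=pickle.load(open('pics/w1.pkl','rb'))
meas(w,'board',(200,0,330,225),*A,.07,.09,.078)
meas(w,'label',(95,60,170,150),[0,0,140],[180,40,255],.04,.08,.061)
q,rc=meas(w,'rimnear',(150,20,190,215),*A,.05,.069,.06); print(cv2.fitLine(q.astype(np.float32),2,0,.01,.01).ravel())
P=cloud(w)
# floor/inside wall height
print(np.round(P[100,210],3),np.round(P[100,320],3))
t=pickle.load(open('pics/top1.pkl','rb'))
meas(t,'paper',(325,130,390,190),[95,80,30],[130,255,255],.07,.1,.085)
```

```text
board 12845 mean [559.4  79.2] rect c [559.7  72.6] [184.1  54.9] ang 89.2 zmed 0.0772
label 1848 mean [437.   89.6] rect c [437.5  89.1] [50.  43.9] ang 1.4 zmed 0.0602
rimnear 3935 mean [469.1  80. ] rect c [468.2  72.2] [174.9  36.2] ang 86.7 zmed 0.0592
[1.9118173e-02 9.9981725e-01 4.6905554e+02 8.0010094e+01]
[0.5   0.096 0.006] [0.619 0.097 0.008]
paper 1103 mean [ 583.6 -330.7] rect c [ 583.5 -330.2] [125.7 126.4] ang 87.9 zmed 0.0844
```

Emit:
move_arm(series=[{"offset": [0.003, 0, -0.038], "twist": [0, 0, 0]}, {"offset": [0, 0, -0.038], "twist": [0, 0, 0]}, {"offset": [0, 0, -0.038], "twist": [0, 0, 0]}, {"offset": [0, 0, -0.025], "twist": [0, 0, 0]}, {"offset": [0, 0, -0.012], "twist": [0, 0, 0]}])

```text
clock: 2.2
position: [0.5552, 0.0214, 0.0728]
tool_rot: [-0.003, 0.708, 0.706, -0.003]
ft_force: [-0.5, 0.4, -0.3]
gripper_width: 0.0948
finger_force: 0.0
```

Emit:
move_arm(series=[{"offset": [0, 0, 0], "twist": [0, 0, 0]}])

```text
clock: 2.28
position: [0.5559, 0.0216, 0.074]
tool_rot: [-0.003, 0.708, 0.706, -0.002]
ft_force: [0.8, 0.5, 0.1]
gripper_width: 0.0952
finger_force: 0.0
```

Emit:
move_arm(series=[{"offset": [0, 0, 0], "twist": [0, 0, 0]}, {"offset": [0, 0, 0], "twist": [0, 0, 0]}, {"offset": [0, 0, 0], "twist": [0, 0, 0]}, {"offset": [0, 0, 0], "twist": [0, 0, 0]}, {"offset": [0, 0, 0], "twist": [0, 0, 0]}], jaw=0.04)

```text
clock: 2.7
position: [0.56, 0.0226, 0.0793]
tool_rot: [0.001, 0.707, 0.707, 0.001]
ft_force: [-0.6, 0.3, 0.5]
gripper_width: 0.0669
finger_force: 0.0
```

Emit:
move_arm(series=[{"offset": [0, 0, 0], "twist": [0, 0, 0]}, {"offset": [0, 0, 0], "twist": [0, 0, 0]}, {"offset": [0, 0, 0], "twist": [0, 0, 0]}, {"offset": [0, 0, 0], "twist": [0, 0, 0]}, {"offset": [0, 0, 0], "twist": [0, 0, 0]}], jaw=0.04)

```text
clock: 3.12
position: [0.5593, 0.0228, 0.0783]
tool_rot: [0.0, 0.707, 0.707, 0.0]
ft_force: [-0.9, 0.5, 5.1]
gripper_width: 0.056
finger_force: 29.9
```

Emit:
move_arm(series=[{"offset": [0, 0, 0], "twist": [0, 0, 0]}, {"offset": [0, 0, 0], "twist": [0, 0, 0]}])

```text
clock: 3.28
position: [0.5593, 0.0228, 0.0783]
tool_rot: [0.0, 0.707, 0.707, 0.0]
ft_force: [-1.5, 0.1, 5.9]
gripper_width: 0.0559
finger_force: 29.9
```

Emit:
move_arm(series=[{"offset": [0, 0, 0.02], "twist": [0, 0, 0]}, {"offset": [0, 0, 0.03], "twist": [0, 0, 0]}, {"offset": [0, 0, 0.02], "twist": [0, 0, 0]}, {"offset": [0.002, -0.02, 0], "twist": [0, 0, 0]}, {"offset": [0.002, -0.03, 0], "twist": [0, 0, 0]}])

```text
clock: 3.7
position: [0.5636, -0.0261, 0.1487]
tool_rot: [0.001, 0.706, 0.708, 0.001]
ft_force: [-0.2, 0.6, -3.2]
gripper_width: 0.0561
finger_force: 29.9
```

Emit:
move_arm(series=[{"offset": [0.003, -0.037, 0], "twist": [0, 0, 0]}, {"offset": [0.003, -0.037, 0], "twist": [0, 0, 0]}, {"offset": [0.002, -0.037, 0], "twist": [0, 0, 0]}, {"offset": [0.002, -0.037, 0], "twist": [0, 0, 0]}, {"offset": [0.002, -0.037, 0], "twist": [0, 0, 0]}])

```text
clock: 4.12
position: [0.5741, -0.2137, 0.1461]
tool_rot: [-0.001, 0.707, 0.707, -0.0]
ft_force: [0.2, 0.4, -2.3]
gripper_width: 0.0562
finger_force: 29.9
```

Emit:
move_arm(series=[{"offset": [0.002, -0.037, 0], "twist": [0, 0, 0]}, {"offset": [0.002, -0.037, 0], "twist": [0, 0, 0]}, {"offset": [0.002, -0.027, 0], "twist": [0, 0, 0]}, {"offset": [0.001, -0.015, 0], "twist": [0, 0, 0]}, {"offset": [0, 0, 0], "twist": [0, 0, 0]}])

```text
clock: 4.53
position: [0.5812, -0.3308, 0.1462]
tool_rot: [-0.001, 0.709, 0.706, -0.0]
ft_force: [0.4, 1.3, -2.0]
gripper_width: 0.0558
finger_force: 29.9
```

Emit:
move_arm(series=[{"offset": [0, 0, 0], "twist": [0, 0, 0]}, {"offset": [0, 0, 0], "twist": [0, 0, 0]}, {"offset": [0, 0, 0], "twist": [0, 0, 0]}])

```text
clock: 4.78
position: [0.5819, -0.3265, 0.1472]
tool_rot: [-0.001, 0.707, 0.707, 0.0]
ft_force: [0.4, -0.3, -1.7]
gripper_width: 0.0556
finger_force: 29.9
```

Run:
```python
from h import *
A=([0,0,0],[180,255,255])
w=snap('wrist','w2'); P=cloud(w)
st=arm.observe(); print(st['position'],st['gripper_width'],st['finger_force'])
meas(w,'board',(180,0,340,225),[0,60,40],[30,255,255],.125,.18,st['position'][2]+.0)
cv2.imwrite('pics/w2s.png',cv2.resize(w['pixels'],(400,300)))
```

```text
[ 0.58207077 -0.32656282  0.14745213] 0.055910542719536896 29.92424726486206
board 26859 mean [ 582.1 -262.6] rect c [ 582.2 -266.4] [100.2  54.2] ang 89.4 zmed 0.1462
```

View pics/w2s.png

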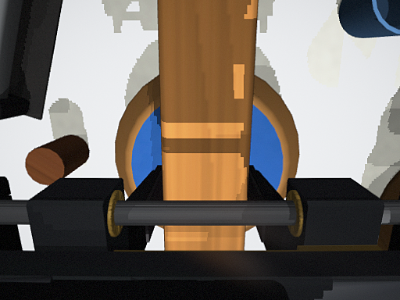

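The wrist view shows the board level in the jaws at (210,120), centred over the blue paper. Now I lower it.

Emit:
move_arm(series=[{"offset": [0.001, -0.003, -0.02], "twist": [0, 0, 0]}, {"offset": [0, 0, -0.014], "twist": [0, 0, 0]}, {"offset": [0, 0, -0.005], "twist": [0, 0, 0]}, {"offset": [0, 0, 0], "twist": [0, 0, 0]}, {"offset": [0, 0, 0], "twist": [0, 0, 0]}])

```text
clock: 5.25
position: [0.5827, -0.3306, 0.108]
tool_rot: [-0.001, 0.707, 0.707, -0.0]
ft_force: [-0.4, 0.1, -1.6]
gripper_width: 0.0557
finger_force: 29.9
```

Emit:
move_arm(series=[{"offset": [0, 0, -0.003], "twist": [0, 0, 0]}, {"offset": [0, 0, 0], "twist": [0, 0, 0]}, {"offset": [0, 0, 0], "twist": [0, 0, 0]}])

```text
clock: 5.5
position: [0.5832, -0.3314, 0.1063]
tool_rot: [0.0, 0.707, 0.707, 0.0]
ft_force: [-0.5, 0.6, -1.8]
gripper_width: 0.0557
finger_force: 29.9
```

Emit:
move_arm(series=[{"offset": [0, 0, -0.003], "twist": [0, 0, 0]}, {"offset": [0, 0, 0], "twist": [0, 0, 0]}, {"offset": [0, 0, 0], "twist": [0, 0, 0]}])

```text
clock: 5.75
position: [0.5834, -0.3316, 0.1033]
tool_rot: [0.001, 0.708, 0.707, 0.0]
ft_force: [0.4, -0.4, 0.1]
gripper_width: 0.0559
finger_force: 29.9
```

Emit:
move_arm(series=[{"offset": [0, 0, 0], "twist": [0, 0, 0]}, {"offset": [0, 0, 0], "twist": [0, 0, 0]}, {"offset": [0, 0, 0], "twist": [0, 0, 0]}, {"offset": [0, 0, 0], "twist": [0, 0, 0]}, {"offset": [0, 0, 0], "twist": [0, 0, 0]}], jaw=0.095)

```text
clock: 6.17
position: [0.5829, -0.3313, 0.1027]
tool_rot: [-0.0, 0.707, 0.707, -0.0]
ft_force: [-0.2, 1.0, -0.4]
gripper_width: 0.0839
finger_force: 0.0
```

Emit:
move_arm(series=[{"offset": [0, 0, 0.01], "twist": [0, 0, 0]}, {"offset": [0, 0, 0.03], "twist": [0, 0, 0]}, {"offset": [0, 0, 0.04], "twist": [0, 0, 0]}, {"offset": [0, 0, 0.04], "twist": [0, 0, 0]}])

```text
clock: 6.5
position: [0.5822, -0.3307, 0.2233]
tool_rot: [-0.001, 0.707, 0.707, -0.0]
ft_force: [0.2, -0.5, 0.3]
gripper_width: 0.0954
finger_force: 0.0
```

Run:
```python
from h import *
A=([0,0,0],[180,255,255])
s=snap('top','top2')
meas(s,'board',(300,120,420,200),[0,60,40],[18,255,255],.095,.112,.103)
q,rc=meas(s,'round',(172,160,197,184),*A,.038,.06,.048)
meas(s,'cream',(140,198,170,225),*A,.038,.06,.046)
meas(s,'scanner',(285,195,355,245),*A,.04,.07,.05)
print(arm.observe()['position'],arm.observe()['qpos'])
```

```text
board 518 mean [ 584.  -240.6] rect c [ 581.6 -247. ] [ 55.1 121.8] ang 0.1 zmed 0.1016
round 182 mean [542.6 265.7] rect c [543.4 264.7] [55.4 52.3] ang 51.5 zmed 0.0455
cream 262 mean [404.5 366.1] rect c [404.3 366.2] [44.8 68.8] ang 9.6 zmed 0.0459
scanner 213 mean [ 407.7 -136.9] rect c [ 405.9 -138.8] [53.4 50.1] ang 70.9 zmed 0.0519
[ 0.58612287 -0.33336176  0.23563966] [-5.96715460e-01  1.63452805e-01  1.59459660e+00  2.60312869e-05
  1.36897808e+00 -5.95800417e-01]
```

The board rests centred on the wheel at (582,-331). Next is the round cheese at (543,266), closing along 50° so the fingers stay clear of the mustard pot.

Emit:
move_arm(series=[{"offset": [-0.0025, 0.0373, 0], "twist": [0, 0, 0.0546]}, {"offset": [-0.0025, 0.0373, 0], "twist": [0, 0, 0.0546]}, {"offset": [-0.0025, 0.0373, 0], "twist": [0, 0, 0.0546]}, {"offset": [-0.0025, 0.0373, 0], "twist": [0, 0, 0.0546]}, {"offset": [-0.0025, 0.0373, 0], "twist": [0, 0, 0.0546]}])

```text
clock: 6.97
position: [0.5702, -0.1433, 0.2235]
tool_rot: [0.001, 0.604, 0.797, 0.0]
ft_force: [0.9, 0.2, 0.1]
gripper_width: 0.0945
finger_force: 0.0
```

Emit:
move_arm(series=[{"offset": [-0.0025, 0.0373, 0], "twist": [0, 0, 0.0546]}, {"offset": [-0.0025, 0.0373, 0], "twist": [0, 0, 0.0546]}, {"offset": [-0.0025, 0.0373, 0], "twist": [0, 0, 0.0546]}, {"offset": [-0.0025, 0.0373, 0], "twist": [0, 0, 0.0546]}, {"offset": [-0.0025, 0.0373, 0], "twist": [0, 0, 0.0546]}])

```text
clock: 7.38
position: [0.5577, 0.0435, 0.2237]
tool_rot: [0.001, 0.49, 0.872, 0.0]
ft_force: [0.9, -0.1, 0.1]
gripper_width: 0.0953
finger_force: 0.0
```

Emit:
move_arm(series=[{"offset": [-0.0025, 0.0373, 0], "twist": [0, 0, 0.0546]}, {"offset": [-0.0025, 0.0373, 0], "twist": [0, 0, 0.0546]}, {"offset": [-0.0025, 0.0373, 0], "twist": [0, 0, 0.0546]}, {"offset": [-0.0025, 0.0373, 0], "twist": [0, 0, 0.0546]}, {"offset": [-0.0025, 0.0373, 0], "twist": [0, 0, 0.0546]}])

```text
clock: 7.8
position: [0.5452, 0.2301, 0.2237]
tool_rot: [0.001, 0.366, 0.931, 0.0]
ft_force: [0.7, -1.1, 0.7]
gripper_width: 0.0953
finger_force: 0.0
```

Emit:
move_arm(series=[{"offset": [-0.0025, 0.0373, 0], "twist": [0, 0, 0.0546]}, {"offset": [0, 0, 0], "twist": [0, 0, 0]}, {"offset": [0, 0, 0], "twist": [0, 0, 0]}, {"offset": [0, 0, 0], "twist": [0, 0, 0]}, {"offset": [0, 0, 0], "twist": [0, 0, 0]}])

```text
clock: 8.22
position: [0.5432, 0.2644, 0.2229]
tool_rot: [0.0, 0.343, 0.939, -0.0]
ft_force: [-0.1, -0.2, -1.0]
gripper_width: 0.0951
finger_force: 0.0
```

Run:
```python
from h import *
st=arm.observe(); print(st['position'],st['tool_rot'],st['qpos'])
w=snap('wrist','w3'); snap('side','side3'); P=cloud(w)
m=(P[...,2]>.035)&(P[...,2]<.055)&(w['z_map']>0)
n,l,stt,c=cv2.connectedComponentsWithStats(m.astype(np.uint8))
for i in range(1,n):
    if stt[i,4]>300: print(stt[i],P[l==i].mean(0).round(3),P[l==i].min(0).round(3),P[l==i].max(0).round(3))
cv2.imwrite('pics/w3s.png',cv2.resize(w['pixels'],(400,300)))
```

```text
[0.54317621 0.26441922 0.2229132 ] [ 1.80911434e-04  3.42780790e-01  9.39415398e-01 -8.34889550e-05] [ 3.64360109e-01  2.73781327e-02  1.76202077e+00 -3.72043318e-04
  1.35202975e+00 -5.06604624e-01]
[  15    0   65   87 4362] [0.325 0.187 0.047] [0.283 0.145 0.035] [0.362 0.221 0.054]
[210   0  60  32 930] [0.418 0.345 0.045] [0.391 0.329 0.035] [0.433 0.37  0.047]
[ 241   78   41   41 1270] [0.489 0.309 0.046] [0.469 0.289 0.035] [0.508 0.328 0.051]
[ 238  139   57   56 2400] [0.543 0.269 0.044] [0.516 0.24  0.035] [0.574 0.297 0.049]
[  58  159  160   98 1507] [0.51  0.155 0.048] [0.405 0.12  0.035] [0.586 0.164 0.055]
[387 188  45  45 422] [0.662 0.352 0.044] [0.656 0.33  0.035] [0.684 0.382 0.055]
[303 240  51  17 615] [0.654 0.26  0.044] [0.635 0.236 0.035] [0.679 0.28  0.048]
```

View pics/w3s.png

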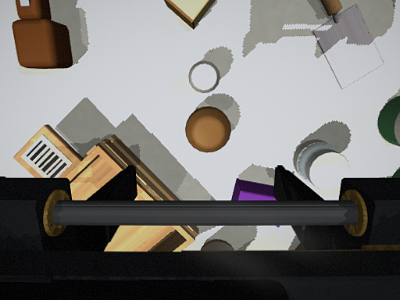

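The wrist view shows the round cheese at (208,130), the mustard pot at (203,76) and purple at (255,190). The cheese is at (544,268), with clear room for both fingers, so I descend and grip it.

Emit:
move_arm(series=[{"offset": [0.001, 0.003, -0.036], "twist": [0, 0, 0]}, {"offset": [0, 0, -0.036], "twist": [0, 0, 0]}, {"offset": [0, 0, -0.036], "twist": [0, 0, 0]}, {"offset": [0, 0, -0.036], "twist": [0, 0, 0]}, {"offset": [0, 0, -0.025], "twist": [0, 0, 0]}])

```text
clock: 8.73
position: [0.5425, 0.2666, 0.0502]
tool_rot: [-0.001, 0.343, 0.939, -0.001]
ft_force: [0.5, -0.9, -0.5]
gripper_width: 0.0952
finger_force: 0.0
```

Emit:
move_arm(series=[{"offset": [0, 0, -0.015], "twist": [0, 0, 0]}, {"offset": [0, 0, -0.01], "twist": [0, 0, 0]}, {"offset": [0, 0, 0], "twist": [0, 0, 0]}, {"offset": [0, 0, 0], "twist": [0, 0, 0]}])

```text
clock: 9.07
position: [0.5444, 0.268, 0.0291]
tool_rot: [0.0, 0.343, 0.94, 0.0]
ft_force: [-0.4, -0.5, 0.0]
gripper_width: 0.095
finger_force: 0.0
```

Emit:
move_arm(series=[{"offset": [0, 0, 0], "twist": [0, 0, 0]}, {"offset": [0, 0, 0], "twist": [0, 0, 0]}, {"offset": [0, 0, 0], "twist": [0, 0, 0]}, {"offset": [0, 0, 0], "twist": [0, 0, 0]}, {"offset": [0, 0, 0], "twist": [0, 0, 0]}], jaw=0.045)

```text
clock: 9.48
position: [0.5443, 0.2687, 0.0294]
tool_rot: [0.0, 0.342, 0.94, 0.0]
ft_force: [-0.3, 0.4, -0.2]
gripper_width: 0.0671
finger_force: 0.0
```

Emit:
move_arm(series=[{"offset": [0, 0, 0], "twist": [0, 0, 0]}, {"offset": [0, 0, 0], "twist": [0, 0, 0]}, {"offset": [0, 0, 0], "twist": [0, 0, 0]}, {"offset": [0, 0, 0], "twist": [0, 0, 0]}])

```text
clock: 9.82
position: [0.5441, 0.2687, 0.0291]
tool_rot: [0.0, 0.342, 0.94, 0.0]
ft_force: [-1.1, -0.0, 3.0]
gripper_width: 0.0613
finger_force: 30.0
```

Emit:
move_arm(series=[{"offset": [0, 0, 0.02], "twist": [0, 0, 0]}, {"offset": [0, 0, 0.04], "twist": [0, 0, 0]}, {"offset": [0, 0, 0.04], "twist": [0, 0, 0]}, {"offset": [0, -0.01, 0], "twist": [0, 0, -0.06]}, {"offset": [0.001, -0.025, 0], "twist": [0, 0, -0.112]}])

```text
clock: 10.23
position: [0.5469, 0.2358, 0.1325]
tool_rot: [0.002, 0.422, 0.907, 0.003]
ft_force: [-0.6, -0.8, -1.7]
gripper_width: 0.0619
finger_force: 30.0
```

Emit:
move_arm(series=[{"offset": [0.001, -0.025, 0], "twist": [0, 0, -0.112]}, {"offset": [0.001, -0.025, 0], "twist": [0, 0, -0.112]}, {"offset": [0.001, -0.025, 0], "twist": [0, 0, -0.112]}, {"offset": [0.001, -0.025, 0], "twist": [0, 0, -0.112]}, {"offset": [0, -0.025, 0], "twist": [0, 0, -0.112]}])

```text
clock: 10.65
position: [0.5484, 0.1073, 0.1278]
tool_rot: [-0.0, 0.658, 0.753, -0.0]
ft_force: [0.2, -1.1, -1.2]
gripper_width: 0.0615
finger_force: 30.0
```

Emit:
move_arm(series=[{"offset": [0, -0.02, 0], "twist": [0, 0, -0.08]}, {"offset": [0, -0.0087, 0], "twist": [0, 0, -0.036]}, {"offset": [0, 0, 0], "twist": [0, 0, 0]}, {"offset": [0, 0, 0], "twist": [0, 0, 0]}, {"offset": [0, 0, 0], "twist": [0, 0, 0]}])

```text
clock: 11.07
position: [0.5488, 0.0807, 0.1284]
tool_rot: [-0.0, 0.698, 0.716, 0.0]
ft_force: [-0.1, -0.3, -2.6]
gripper_width: 0.0616
finger_force: 30.0
```

Emit:
move_arm(series=[{"offset": [0, 0, -0.03], "twist": [0, 0, 0]}, {"offset": [0, 0, -0.03], "twist": [0, 0, 0]}, {"offset": [0, 0, -0.02], "twist": [0, 0, 0]}, {"offset": [0, 0, 0], "twist": [0, 0, 0]}, {"offset": [0, 0, 0], "twist": [0, 0, 0]}])

```text
clock: 11.48
position: [0.5479, 0.0808, 0.0475]
tool_rot: [-0.001, 0.698, 0.716, -0.001]
ft_force: [-0.3, -0.2, -0.8]
gripper_width: 0.0616
finger_force: 30.0
```

Emit:
move_arm(series=[{"offset": [0, 0, 0], "twist": [0, 0, 0]}, {"offset": [0, 0, 0], "twist": [0, 0, 0]}])

```text
clock: 11.65
position: [0.5507, 0.0803, 0.0509]
tool_rot: [0.001, 0.698, 0.716, 0.001]
ft_force: [-0.1, -0.2, -0.8]
gripper_width: 0.0615
finger_force: 30.0
```

Emit:
move_arm(series=[{"offset": [0, 0, -0.007], "twist": [0, 0, 0]}, {"offset": [0, 0, -0.003], "twist": [0, 0, 0]}, {"offset": [0, 0, 0], "twist": [0, 0, 0]}, {"offset": [0, 0, 0], "twist": [0, 0, 0]}, {"offset": [0, 0, 0], "twist": [0, 0, 0]}])

```text
clock: 12.07
position: [0.549, 0.0798, 0.0387]
tool_rot: [0.0, 0.698, 0.716, 0.0]
ft_force: [-0.0, 0.1, -1.8]
gripper_width: 0.062
finger_force: 30.0
```

Emit:
move_arm(series=[{"offset": [0, 0, -0.001], "twist": [0, 0, 0]}, {"offset": [0, 0, 0], "twist": [0, 0, 0]}, {"offset": [0, 0, 0], "twist": [0, 0, 0]}])

```text
clock: 12.32
position: [0.5489, 0.0798, 0.0376]
tool_rot: [-0.0, 0.698, 0.716, -0.0]
ft_force: [-0.2, 0.1, -1.8]
gripper_width: 0.0613
finger_force: 30.0
```

Emit:
move_arm(series=[{"offset": [0, 0, 0], "twist": [0, 0, 0]}, {"offset": [0, 0, 0], "twist": [0, 0, 0]}, {"offset": [0, 0, 0], "twist": [0, 0, 0]}, {"offset": [0, 0, 0], "twist": [0, 0, 0]}, {"offset": [0, 0, 0], "twist": [0, 0, 0]}], jaw=0.095)

```text
clock: 12.73
position: [0.5491, 0.0798, 0.0378]
tool_rot: [0.0, 0.698, 0.716, 0.0]
ft_force: [0.0, -0.2, 0.1]
gripper_width: 0.0898
finger_force: 0.0
```

Emit:
move_arm(series=[{"offset": [0, 0, 0.02], "twist": [0, 0, 0]}, {"offset": [0, 0, 0.04], "twist": [0, 0, 0]}, {"offset": [0, 0, 0.04], "twist": [0, 0, 0]}, {"offset": [0, 0, 0.04], "twist": [0, 0, 0]}])

```text
clock: 13.07
position: [0.5483, 0.0798, 0.1788]
tool_rot: [-0.0, 0.698, 0.716, -0.0]
ft_force: [1.3, -0.3, -0.9]
gripper_width: 0.0949
finger_force: 0.0
```

Run:
```python
from h import *
A=([0,0,0],[180,255,255])
t=snap('top','top4'); w=snap('wrist','w4'); st=arm.observe(); print(st['position'],st['qpos'])
meas(t,'cream',(135,195,175,230),*A,.038,.06,.046)
meas(t,'purple',(175,120,205,150),*A,.038,.06,.046)
P=cloud(w);m=(P[...,2]>.045)&(P[...,2]<.06)&(w['z_map']>0)
n,l,stt,c=cv2.connectedComponentsWithStats(m.astype(np.uint8))
for i in range(1,n):
    if stt[i,4]>300: print(stt[i],P[l==i].mean(0).round(3),P[l==i].min(0).round(3),P[l==i].max(0).round(3))
cv2.imwrite('pics/w4s.png',cv2.resize(w['pixels'],(400,300)))
```

```text
[0.5537779  0.08013001 0.1868837 ] [ 4.76930458e-02 -5.51949963e-02  1.90549345e+00  1.41074224e-04
  1.27577857e+00  2.30466868e-02]
cream 262 mean [404.2 366.5] rect c [404.5 365.9] [45.4 69.1] ang 10.4 zmed 0.0451
purple 236 mean [674.4 252.8] rect c [674.2 252.6] [70.2 43.6] ang 38.7 zmed 0.0457
[   0   28   33   71 1394] [0.344 0.173 0.048] [0.329 0.146 0.045] [0.36  0.202 0.051]
[ 417   79   53   69 1050] [0.7   0.143 0.053] [0.69  0.112 0.045] [0.728 0.171 0.06 ]
[  85   84  296  173 9441] [0.518 0.115 0.057] [0.405 0.002 0.045] [0.663 0.163 0.06 ]
[ 224  149   62   60 2816] [0.549 0.081 0.053] [0.52  0.051 0.045] [0.576 0.106 0.057]
[486 153  26  75 840] [0.772 0.071 0.052] [0.768 0.036 0.045] [0.782 0.108 0.06 ]
[170 289  16  33 388] [ 0.477 -0.045  0.056] [ 0.467 -0.071  0.045] [ 0.481 -0.026  0.06 ]
[347 289  15  31 354] [ 0.647 -0.042  0.056] [ 0.644 -0.065  0.045] [ 0.657 -0.023  0.06 ]
```

View pics/w4s.png

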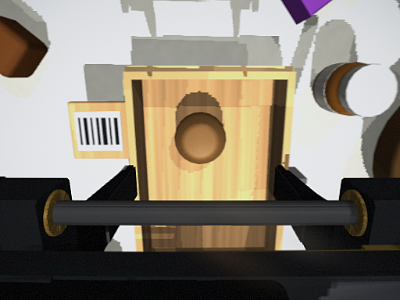

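The wrist view shows the round cheese upright on the crate floor at (201,138). Next is the cream block at (404,366), 69 x 45, short side at 10°.

Emit:
move_arm(series=[{"offset": [-0.0161, 0.0318, 0], "twist": [0, 0, 0.0167]}, {"offset": [-0.0161, 0.0318, 0], "twist": [0, 0, 0.0167]}, {"offset": [-0.0161, 0.0318, 0], "twist": [0, 0, 0.0167]}, {"offset": [-0.0161, 0.0318, 0], "twist": [0, 0, 0.0167]}, {"offset": [-0.0161, 0.0318, 0], "twist": [0, 0, 0.0167]}])

```text
clock: 13.58
position: [0.4674, 0.24, 0.1773]
tool_rot: [0.0, 0.668, 0.744, 0.0]
ft_force: [0.9, 0.2, -0.2]
gripper_width: 0.0953
finger_force: 0.0
```

Emit:
move_arm(series=[{"offset": [-0.0161, 0.0318, 0], "twist": [0, 0, 0.0167]}, {"offset": [-0.0161, 0.0318, 0], "twist": [0, 0, 0.0167]}, {"offset": [-0.0161, 0.0318, 0], "twist": [0, 0, 0.0167]}, {"offset": [-0.0161, 0.0318, 0], "twist": [0, 0, 0.0167]}, {"offset": [0, 0, 0], "twist": [0, 0, 0]}])

```text
clock: 14.0
position: [0.4013, 0.3701, 0.1774]
tool_rot: [-0.001, 0.64, 0.768, 0.0]
ft_force: [-0.9, 0.2, 0.5]
gripper_width: 0.095
finger_force: 0.0
```

Emit:
move_arm(series=[{"offset": [0, 0, 0], "twist": [0, 0, 0]}, {"offset": [0, 0, 0], "twist": [0, 0, 0]}, {"offset": [0, 0, 0], "twist": [0, 0, 0]}])

```text
clock: 14.25
position: [0.4045, 0.3651, 0.1774]
tool_rot: [0.0, 0.643, 0.766, -0.0]
ft_force: [-0.4, 1.2, -0.2]
gripper_width: 0.0947
finger_force: 0.0
```

Run:
```python
from h import *
A=([0,0,0],[180,255,255])
w=snap('wrist','w5'); st=arm.observe(); print(st['position'],st['tool_rot'],st['qpos'])
P=cloud(w);m=(P[...,2]>.04)&(P[...,2]<.054)&(w['z_map']>0)
n,l,stt,c=cv2.connectedComponentsWithStats(m.astype(np.uint8))
for i in range(1,n):
    if stt[i,4]>300:
        rc=cv2.minAreaRect((P[l==i][:,:2]*1000).astype(np.float32)); print(stt[i],np.round(rc[0]),np.round(rc[1]),rc[2])
```

```text
[0.4046346  0.36497946 0.1774354 ] [ 8.36869481e-05  6.43327113e-01  7.65591398e-01 -1.73991041e-04] [ 6.35520805e-01 -7.05708402e-02  1.93645693e+00 -2.55239726e-04
  1.27600567e+00  4.62471066e-01]
[  97   51   78   93 4401] [289. 416.] [45. 67.] 22.696128845214844
[ 238  140   52   76 3753] [405. 367.] [44. 67.] 10.152914047241211
[322 234  32  23 543] [483. 315.] [27. 19.] 18.812288284301758
```

Emit:
move_arm(series=[{"offset": [0, 0.002, -0.036], "twist": [0, 0, 0]}, {"offset": [0, 0, -0.036], "twist": [0, 0, 0]}, {"offset": [0, 0, -0.036], "twist": [0, 0, 0]}, {"offset": [0, 0, -0.025], "twist": [0, 0, 0]}, {"offset": [0, 0, -0.011], "twist": [0, 0, 0]}])

```text
clock: 14.72
position: [0.4022, 0.365, 0.0292]
tool_rot: [-0.001, 0.643, 0.765, -0.004]
ft_force: [-0.2, -0.9, 0.3]
gripper_width: 0.0951
finger_force: 0.0
```

Emit:
move_arm(series=[{"offset": [0, 0, -0.005], "twist": [0, 0, 0]}, {"offset": [0, 0, 0], "twist": [0, 0, 0]}, {"offset": [0, 0, 0], "twist": [0, 0, 0]}])

```text
clock: 14.97
position: [0.4055, 0.3685, 0.0303]
tool_rot: [0.0, 0.643, 0.766, 0.001]
ft_force: [-1.0, 1.2, 0.8]
gripper_width: 0.0952
finger_force: 0.0
```

Emit:
move_arm(series=[{"offset": [0, 0, 0], "twist": [0, 0, 0]}, {"offset": [0, 0, 0], "twist": [0, 0, 0]}, {"offset": [0, 0, 0], "twist": [0, 0, 0]}, {"offset": [0, 0, 0], "twist": [0, 0, 0]}, {"offset": [0, 0, 0], "twist": [0, 0, 0]}], jaw=0.03)

```text
clock: 15.38
position: [0.4043, 0.3683, 0.0292]
tool_rot: [0.0, 0.643, 0.766, 0.0]
ft_force: [-0.3, 0.2, 0.1]
gripper_width: 0.0671
finger_force: 0.0
```

Emit:
move_arm(series=[{"offset": [0, 0, 0], "twist": [0, 0, 0]}, {"offset": [0, 0, 0], "twist": [0, 0, 0]}, {"offset": [0, 0, 0], "twist": [0, 0, 0]}, {"offset": [0, 0, 0], "twist": [0, 0, 0]}, {"offset": [0, 0, 0], "twist": [0, 0, 0]}])

```text
clock: 15.8
position: [0.4041, 0.368, 0.0286]
tool_rot: [-0.0, 0.643, 0.766, -0.0]
ft_force: [0.7, -0.3, -0.2]
gripper_width: 0.044
finger_force: 30.0
```

Emit:
move_arm(series=[{"offset": [0, 0, 0], "twist": [0, 0, 0]}, {"offset": [0, 0, 0], "twist": [0, 0, 0]}])

```text
clock: 15.97
position: [0.404, 0.368, 0.0286]
tool_rot: [-0.0, 0.643, 0.766, -0.0]
ft_force: [-0.1, 0.5, -0.2]
gripper_width: 0.0439
finger_force: 30.0
```

Emit:
move_arm(series=[{"offset": [0, 0, 0.03], "twist": [0, 0, 0]}, {"offset": [0, 0, 0.04], "twist": [0, 0, 0]}, {"offset": [0, 0, 0.04], "twist": [0, 0, 0]}, {"offset": [0, 0, 0.01], "twist": [0, 0, 0]}, {"offset": [0.006, -0.016, 0], "twist": [0, 0, 0]}])

```text
clock: 16.38
position: [0.412, 0.3552, 0.1541]
tool_rot: [0.001, 0.642, 0.767, 0.005]
ft_force: [-0.2, 0.0, -0.8]
gripper_width: 0.0442
finger_force: 30.0
```

Emit:
move_arm(series=[{"offset": [0.0125, -0.0327, 0], "twist": [0, 0, -0.0136]}, {"offset": [0.0125, -0.0327, 0], "twist": [0, 0, -0.0136]}, {"offset": [0.0125, -0.0327, 0], "twist": [0, 0, -0.0136]}, {"offset": [0.0125, -0.0327, 0], "twist": [0, 0, -0.0136]}, {"offset": [0.0125, -0.0327, 0], "twist": [0, 0, -0.0136]}])

```text
clock: 16.8
position: [0.4723, 0.1869, 0.1479]
tool_rot: [-0.0, 0.668, 0.744, -0.0]
ft_force: [1.0, 0.1, -1.3]
gripper_width: 0.0438
finger_force: 30.0
```

Emit:
move_arm(series=[{"offset": [0.0125, -0.0327, 0], "twist": [0, 0, -0.0136]}, {"offset": [0.0125, -0.0327, 0], "twist": [0, 0, -0.0136]}, {"offset": [0.0125, -0.0327, 0], "twist": [0, 0, -0.0136]}, {"offset": [0.0125, -0.0327, 0], "twist": [0, 0, -0.0136]}, {"offset": [0.0125, -0.0327, 0], "twist": [0, 0, -0.0136]}])

```text
clock: 17.22
position: [0.5349, 0.0233, 0.1479]
tool_rot: [-0.0, 0.694, 0.72, -0.0]
ft_force: [1.2, 0.6, -0.7]
gripper_width: 0.0439
finger_force: 30.0
```

Emit:
move_arm(series=[{"offset": [0.012, -0.0327, 0], "twist": [0, 0, -0.0136]}, {"offset": [0.004, -0.0123, 0], "twist": [0, 0, 0]}, {"offset": [0, 0, 0], "twist": [0, 0, 0]}, {"offset": [0, 0, 0], "twist": [0, 0, 0]}, {"offset": [0, 0, 0], "twist": [0, 0, 0]}])

```text
clock: 17.63
position: [0.5504, -0.019, 0.148]
tool_rot: [-0.001, 0.698, 0.716, -0.0]
ft_force: [0.6, 0.2, -1.4]
gripper_width: 0.0443
finger_force: 30.0
```

Emit:
move_arm(series=[{"offset": [0, 0, -0.035], "twist": [0, 0, 0]}, {"offset": [0, 0, -0.035], "twist": [0, 0, 0]}, {"offset": [0, 0, -0.025], "twist": [0, 0, 0]}, {"offset": [0, 0, -0.01], "twist": [0, 0, 0]}, {"offset": [0, 0, 0], "twist": [0, 0, 0]}])

```text
clock: 18.05
position: [0.5481, -0.0183, 0.0405]
tool_rot: [-0.003, 0.697, 0.717, -0.002]
ft_force: [-1.2, 0.1, -2.5]
gripper_width: 0.0437
finger_force: 30.0
```

Emit:
move_arm(series=[{"offset": [0, 0, 0], "twist": [0, 0, 0]}, {"offset": [0, 0, 0], "twist": [0, 0, 0]}, {"offset": [0, 0, 0], "twist": [0, 0, 0]}])

```text
clock: 18.3
position: [0.5529, -0.0199, 0.0462]
tool_rot: [0.002, 0.698, 0.716, 0.001]
ft_force: [-0.1, -0.4, -0.8]
gripper_width: 0.0434
finger_force: 30.0
```

Emit:
move_arm(series=[{"offset": [0, 0, -0.005], "twist": [0, 0, 0]}, {"offset": [0, 0, 0], "twist": [0, 0, 0]}, {"offset": [0, 0, 0], "twist": [0, 0, 0]}, {"offset": [0, 0, 0], "twist": [0, 0, 0]}, {"offset": [0, 0, 0], "twist": [0, 0, 0]}])

```text
clock: 18.72
position: [0.5511, -0.0201, 0.0388]
tool_rot: [0.0, 0.698, 0.716, 0.0]
ft_force: [0.2, -1.0, -1.3]
gripper_width: 0.0436
finger_force: 30.0
```

Emit:
move_arm(series=[{"offset": [0, 0, -0.002], "twist": [0, 0, 0]}, {"offset": [0, 0, 0], "twist": [0, 0, 0]}, {"offset": [0, 0, 0], "twist": [0, 0, 0]}])

```text
clock: 18.97
position: [0.5511, -0.02, 0.0366]
tool_rot: [-0.0, 0.698, 0.716, -0.0]
ft_force: [0.2, 0.3, -0.8]
gripper_width: 0.0437
finger_force: 30.0
```

Emit:
move_arm(series=[{"offset": [0, 0, 0], "twist": [0, 0, 0]}, {"offset": [0, 0, 0], "twist": [0, 0, 0]}, {"offset": [0, 0, 0], "twist": [0, 0, 0]}, {"offset": [0, 0, 0], "twist": [0, 0, 0]}, {"offset": [0, 0, 0], "twist": [0, 0, 0]}], jaw=0.085)

```text
clock: 19.38
position: [0.5511, -0.02, 0.0367]
tool_rot: [0.0, 0.698, 0.716, 0.0]
ft_force: [-0.7, 0.7, 0.5]
gripper_width: 0.072
finger_force: 0.0
```

Emit:
move_arm(series=[{"offset": [0, 0, 0.02], "twist": [0, 0, 0]}, {"offset": [0, 0, 0.04], "twist": [0, 0, 0]}, {"offset": [0, 0, 0.04], "twist": [0, 0, 0]}, {"offset": [0, 0, 0.04], "twist": [0, 0, 0]}, {"offset": [0, 0, 0], "twist": [0, 0, 0]}])

```text
clock: 19.8
position: [0.5562, -0.0206, 0.187]
tool_rot: [0.007, 0.698, 0.716, 0.005]
ft_force: [0.8, -0.2, 2.1]
gripper_width: 0.0849
finger_force: 0.0
```

Emit:
move_arm(series=[{"offset": [-0.02, -0.03, 0.01], "twist": [0, 0, 0]}, {"offset": [-0.02, -0.03, 0.01], "twist": [0, 0, 0]}, {"offset": [-0.01, -0.03, 0.01], "twist": [0, 0, 0]}, {"offset": [0, 0, 0], "twist": [0, 0, 0]}, {"offset": [0, 0, 0], "twist": [0, 0, 0]}])

```text
clock: 20.22
position: [0.5011, -0.1111, 0.2075]
tool_rot: [0.001, 0.699, 0.715, 0.001]
ft_force: [-0.6, 0.9, -0.3]
gripper_width: 0.0851
finger_force: 0.0
```

Run:
```python
from h import *
w=snap('wrist','w6'); t=snap('top','top6'); sd=snap('side','side6'); st=arm.observe(); print(st['position'],st['tool_rot'],st['qpos'])
P=cloud(w);m=(P[...,2]>.04)&(P[...,2]<.0575)&(w['z_map']>0)
n,l,stt,c=cv2.connectedComponentsWithStats(m.astype(np.uint8))
for i in range(1,n):
    if stt[i,4]>800:
        rc=cv2.minAreaRect((P[l==i][:,:2]*1000).astype(np.float32)); print(stt[i],np.round(rc[0]),np.round(rc[1]),rc[2],np.median(P[l==i][:,2]))
cv2.imwrite('pics/j6.png',np.hstack([cv2.resize(w['pixels'],(400,300)),cv2.resize(t['pixels'],(400,300))]))
```

```text
[ 0.50100536 -0.10922346  0.20592817] [-5.90599195e-04  6.97853547e-01  7.16240232e-01 -9.13764155e-05] [-3.19563250e-01 -1.68231420e-01  1.97595303e+00  3.62487918e-04
  1.33501316e+00 -3.45651567e-01]
[ 240    0  199  158 2063] [562. -24.] [167. 135.] 1.6443146467208862 0.048643463602982495
[ 294   36   55   80 4048] [551. -22.] [45. 67.] 1.5658894777297974 0.0533131926763058
[234 166 192   5 908] [ 564. -103.] [180.   5.] 1.4158703088760376 0.05230436741459188
[ 114  206   52   51 1315] [ 371. -170.] [63. 31.] 42.877967834472656 0.05330292226265293
```

View pics/j6.png

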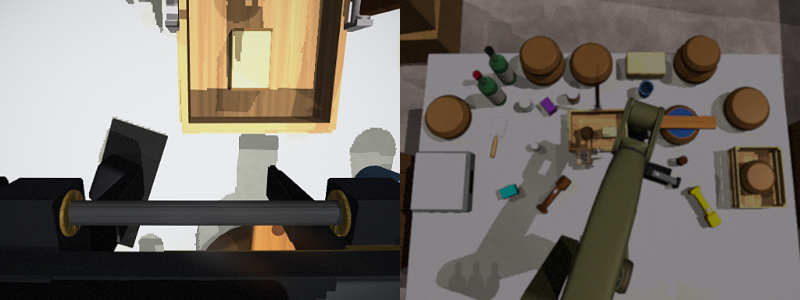

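The composite shows the cream block upright in the crate at (250,58) in the wrist half, and the board on the wheel at (680,122) in the top half. I'll confirm the round cheese and the bar's pose from the same picture.

Run:
```python
from h import *
t=pickle.load(open('pics/top6.pkl','rb')); P=cloud(t)
m=(P[...,2]>.04)&(P[...,2]<.068)&(t['z_map']>0)&(P[...,0]>.482)&(P[...,0]<.637)&(P[...,1]>-.085)&(P[...,1]<.145)
n,l,stt,c=cv2.connectedComponentsWithStats(m.astype(np.uint8))
for i in range(1,n):
    if stt[i,4]>20: print(stt[i],P[l==i].mean(0).round(3),P[l==i].min(0).round(3),P[l==i].max(0).round(3))
m=(P[...,2]>.1)&(P[...,2]<.3)&(t['z_map']>0)&(P[...,0]>.64)&(P[...,0]<.74)&(P[...,1]>.0)&(P[...,1]<.07)
q=P[m]; print(len(q)); q=q[q[:,2].argsort()]; print(q[::12].round(3).tolist())
b=cv2.resize(t['pixels'][125:205,205:305],None,fx=4,fy=4); w=pickle.load(open('pics/side6.pkl','rb'))['pixels']
cv2.imwrite('pics/j7.png',np.hstack([b,cv2.resize(w[120:280,140:340],(400,320))]))
```

```text
[230 162  18  17 230] [0.546 0.081 0.052] [0.519 0.051 0.04 ] [0.576 0.11  0.064]
[258 162  20  14 248] [ 0.549 -0.018  0.053] [ 0.527 -0.052  0.042] [0.574 0.013 0.059]
192
[[0.652, 0.03, 0.1], [0.659, 0.037, 0.111], [0.66, 0.033, 0.129], [0.665, 0.033, 0.144], [0.668, 0.036, 0.157], [0.672, 0.027, 0.173], [0.676, 0.043, 0.182], [0.675, 0.039, 0.194], [0.681, 0.036, 0.204], [0.684, 0.03, 0.214], [0.686, 0.033, 0.226], [0.688, 0.039, 0.237], [0.688, 0.033, 0.245], [0.695, 0.029, 0.254], [0.697, 0.032, 0.263], [0.702, 0.026, 0.266]]
```

View pics/j7.png

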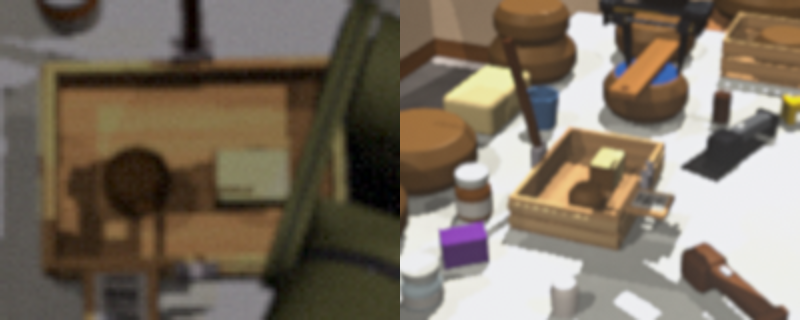

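Run:
```python
from h import *
t=pickle.load(open('pics/top6.pkl','rb')); P=cloud(t)
m=(t['z_map']>0)&(P[...,0]>.71)&(P[...,0]<.9)&(abs(P[...,1]-.035)<.08)
q=P[m]; print(np.percentile(q[:,2],[50,99]), q[q[:,2]>.03].min(0))
```

```text
[0.07434633 0.09541559] [ 0.76830516 -0.03375867  0.03030137]
```

Emit:
move_arm(series=[{"offset": [0, 0, 0.03], "twist": [0, 0, 0]}, {"offset": [0, 0, 0.035], "twist": [0, 0, 0]}, {"offset": [0, 0, 0.035], "twist": [0, 0, 0]}, {"offset": [0, 0, 0.025], "twist": [0, 0, 0]}, {"offset": [0, 0, 0], "twist": [0, 0, 0]}], jaw=0.0)

```text
clock: 20.78
position: [0.5036, -0.1094, 0.3383]
tool_rot: [0.004, 0.697, 0.717, 0.002]
ft_force: [1.3, 0.6, 1.3]
gripper_width: 0.057
finger_force: 0.0
```

Emit:
move_arm(series=[{"offset": [0.0334, 0.0204, 0], "twist": [0, 0, 0]}, {"offset": [0.0334, 0.0204, 0], "twist": [0, 0, 0]}, {"offset": [0.0334, 0.0204, 0], "twist": [0, 0, 0]}, {"offset": [0.0334, 0.0204, 0], "twist": [0, 0, 0]}, {"offset": [0.0334, 0.0204, 0], "twist": [0, 0, 0]}])

```text
clock: 21.2
position: [0.6693, -0.0053, 0.3295]
tool_rot: [-0.001, 0.697, 0.717, -0.001]
ft_force: [-0.0, -0.6, 0.3]
gripper_width: 0.0239
finger_force: 0.0
```

Emit:
move_arm(series=[{"offset": [0.0334, 0.0204, 0], "twist": [0, 0, 0]}, {"offset": [0.0334, 0.0204, 0], "twist": [0, 0, 0]}, {"offset": [0, 0, 0], "twist": [0, 0, 0]}, {"offset": [0, 0, 0], "twist": [0, 0, 0]}, {"offset": [0, 0, 0], "twist": [0, 0, 0]}])

```text
clock: 21.62
position: [0.7345, 0.0339, 0.3295]
tool_rot: [-0.001, 0.698, 0.717, -0.001]
ft_force: [-0.5, 0.6, 0.2]
gripper_width: 0.0004
finger_force: 0.0
```

Emit:
move_arm(series=[{"offset": [0, 0, 0], "twist": [0, 0, 0]}, {"offset": [0, 0, 0], "twist": [0, 0, 0]}, {"offset": [0, 0, 0], "twist": [0, 0, 0]}])

```text
clock: 21.87
position: [0.7342, 0.0323, 0.3329]
tool_rot: [0.001, 0.698, 0.716, 0.001]
ft_force: [0.6, -0.5, -0.7]
gripper_width: 0.0005
finger_force: 0.0
```

Emit:
move_arm(series=[{"offset": [0.008, 0, 0], "twist": [0, 0, 0]}, {"offset": [0, 0, -0.03], "twist": [0, 0, 0]}, {"offset": [0, 0, -0.035], "twist": [0, 0, 0]}, {"offset": [0, 0, -0.027], "twist": [0, 0, 0]}, {"offset": [0, 0, 0], "twist": [0, 0, 0]}])

```text
clock: 22.28
position: [0.7396, 0.0324, 0.2313]
tool_rot: [-0.004, 0.698, 0.716, -0.004]
ft_force: [-0.9, -0.5, -2.1]
gripper_width: 0.0008
finger_force: 0.0
```

Emit:
move_arm(series=[{"offset": [0, 0, 0], "twist": [0, 0, 0]}, {"offset": [0, 0, 0], "twist": [0, 0, 0]}, {"offset": [-0.015, 0, 0], "twist": [0, 0, 0]}, {"offset": [-0.015, 0, 0], "twist": [0, 0, 0]}, {"offset": [-0.015, 0, 0], "twist": [0, 0, 0]}])

```text
clock: 22.7
position: [0.6993, 0.0326, 0.2442]
tool_rot: [0.003, 0.698, 0.716, 0.002]
ft_force: [0.1, -0.4, 0.4]
gripper_width: 0.0004
finger_force: 0.3
```

Emit:
move_arm(series=[{"offset": [-0.015, 0, 0], "twist": [0, 0, 0]}, {"offset": [-0.015, 0, 0], "twist": [0, 0, 0]}, {"offset": [-0.015, 0, 0], "twist": [0, 0, 0]}, {"offset": [-0.015, 0, 0], "twist": [0, 0, 0]}, {"offset": [-0.015, 0, 0], "twist": [0, 0, 0]}])

```text
clock: 23.12
position: [0.624, 0.0327, 0.2441]
tool_rot: [0.003, 0.698, 0.716, 0.002]
ft_force: [0.3, 0.1, -1.0]
gripper_width: 0.0002
finger_force: 0.1
```

Run:
```python
from h import *
st=arm.observe(); print(st['position'],st['ft_force'])
t=snap('side','side8'); P=cloud(t)
m=(t['z_map']>0)&(P[...,0]>.44)&(P[...,0]<.72)&(abs(P[...,1]-.035)<.025)&(P[...,2]>.07)&(P[...,2]<.29)&(t['pixels'].sum(2)<200)
q=P[m]; q=q[q[:,2].argsort()]; print(len(q),q[::max(1,len(q)//15)].round(3).tolist())
```

```text
[0.62397218 0.03270319 0.24412086] [ 0.25898562  0.132398   -0.95529819]
372 [[0.646, 0.036, 0.083], [0.648, 0.037, 0.114], [0.636, 0.037, 0.134], [0.628, 0.031, 0.151], [0.632, 0.037, 0.168], [0.619, 0.04, 0.189], [0.613, 0.037, 0.209], [0.608, 0.031, 0.225], [0.616, 0.037, 0.236], [0.606, 0.037, 0.244], [0.608, 0.04, 0.252], [0.617, 0.034, 0.258], [0.626, 0.044, 0.264], [0.625, 0.044, 0.27], [0.635, 0.044, 0.279], [0.627, 0.046, 0.287]]
```

The bar has come past upright and leans towards the robot, so I keep pulling.

Emit:
move_arm(series=[{"offset": [-0.015, 0, 0], "twist": [0, 0, 0]}, {"offset": [-0.015, 0, 0], "twist": [0, 0, 0]}, {"offset": [-0.015, 0, 0], "twist": [0, 0, 0]}, {"offset": [-0.015, 0, 0], "twist": [0, 0, 0]}, {"offset": [-0.015, 0, 0], "twist": [0, 0, 0]}])

```text
clock: 23.58
position: [0.549, 0.0327, 0.2433]
tool_rot: [0.002, 0.698, 0.716, 0.002]
ft_force: [0.2, -0.0, 1.0]
gripper_width: 0.0006
finger_force: 0.0
```

Emit:
move_arm(series=[{"offset": [0, 0, 0], "twist": [0, 0, 0]}, {"offset": [0, 0, 0], "twist": [0, 0, 0]}, {"offset": [0, 0, 0], "twist": [0, 0, 0]}, {"offset": [0, 0, 0], "twist": [0, 0, 0]}, {"offset": [0, 0, 0], "twist": [0, 0, 0]}])

```text
clock: 24.0
position: [0.5487, 0.0328, 0.2401]
tool_rot: [0.0, 0.698, 0.716, 0.0]
ft_force: [0.9, -0.1, -0.5]
gripper_width: 0.0007
finger_force: 0.0
```

Run:
```python
from h import *
st=arm.observe(); print(st['position'],st['ft_force'])
t=snap('side','side9'); P=cloud(t)
m=(t['z_map']>0)&(P[...,0]>.44)&(P[...,0]<.67)&(abs(P[...,1]-.035)<.025)&(P[...,2]>.065)&(P[...,2]<.29)&(t['pixels'].sum(2)<220)
q=P[m]; q=q[q[:,0].argsort()]; print(len(q),q[::max(1,len(q)//20)].round(3).tolist())
cv2.imwrite('pics/s9.png',cv2.resize(t['pixels'][80:280,120:360],(480,400)))
```

```text
[0.54865986 0.03275223 0.24007015] [ 0.90523285 -0.08424733 -0.49883596]
285 [[0.483, 0.026, 0.172], [0.491, 0.022, 0.179], [0.499, 0.035, 0.17], [0.509, 0.036, 0.165], [0.522, 0.036, 0.159], [0.536, 0.036, 0.149], [0.539, 0.046, 0.271], [0.541, 0.04, 0.246], [0.543, 0.044, 0.27], [0.545, 0.046, 0.267], [0.549, 0.046, 0.282], [0.55, 0.043, 0.287], [0.552, 0.045, 0.246], [0.556, 0.036, 0.142], [0.569, 0.039, 0.133], [0.584, 0.036, 0.115], [0.593, 0.04, 0.111], [0.604, 0.039, 0.108], [0.615, 0.039, 0.102], [0.626, 0.039, 0.089], [0.642, 0.044, 0.085]]
```

View pics/s9.png

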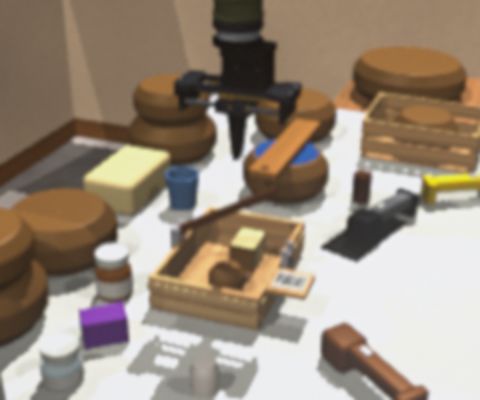

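The side crop shows the bar part-way down at about 0.5 rad (240,210), with both cheeses inside. The scanner at (385,215) seems to sit off-centre on its mat at (345,245), so I'll re-measure it. First I press the bar down from above near its grip point.

Emit:
move_arm(series=[{"offset": [-0.02, 0, 0], "twist": [0, 0, 0]}, {"offset": [-0.018, 0, -0.01], "twist": [0, 0, 0]}, {"offset": [0, 0, -0.025], "twist": [0, 0, 0]}, {"offset": [0, 0, -0.02], "twist": [0, 0, 0]}, {"offset": [0, 0, -0.02], "twist": [0, 0, 0]}])

```text
clock: 24.47
position: [0.5099, 0.0328, 0.1639]
tool_rot: [0.0, 0.698, 0.716, 0.0]
ft_force: [-0.7, 0.2, -0.2]
gripper_width: 0.0006
finger_force: 0.0
```

Emit:
move_arm(series=[{"offset": [0, 0, -0.02], "twist": [0, 0, 0]}, {"offset": [0, 0, -0.015], "twist": [0, 0, 0]}, {"offset": [0, 0, -0.012], "twist": [0, 0, 0]}, {"offset": [0, 0, -0.006], "twist": [0, 0, 0]}, {"offset": [0, 0, 0], "twist": [0, 0, 0]}])

```text
clock: 24.88
position: [0.5091, 0.0328, 0.1101]
tool_rot: [-0.001, 0.698, 0.716, -0.001]
ft_force: [0.5, -0.7, 1.2]
gripper_width: 0.0006
finger_force: 0.0
```

Emit:
move_arm(series=[{"offset": [0, 0, -0.006], "twist": [0, 0, 0]}, {"offset": [0, 0, -0.004], "twist": [0, 0, 0]}, {"offset": [0, 0, 0], "twist": [0, 0, 0]}, {"offset": [0, 0, 0], "twist": [0, 0, 0]}])

```text
clock: 25.22
position: [0.5101, 0.0328, 0.102]
tool_rot: [0.0, 0.698, 0.716, 0.0]
ft_force: [0.7, 0.1, 0.0]
gripper_width: 0.0003
finger_force: 0.0
```

Emit:
move_arm(series=[{"offset": [0, 0, -0.003], "twist": [0, 0, 0]}, {"offset": [0, 0, -0.002], "twist": [0, 0, 0]}, {"offset": [0, 0, 0], "twist": [0, 0, 0]}, {"offset": [0, 0, 0], "twist": [0, 0, 0]}])

```text
clock: 25.55
position: [0.5103, 0.0328, 0.0972]
tool_rot: [0.0, 0.698, 0.716, 0.0]
ft_force: [-0.5, 0.8, 3.3]
gripper_width: 0.0003
finger_force: 1.3
```

Emit:
move_arm(series=[{"offset": [0, 0, 0.03], "twist": [0, 0, 0]}, {"offset": [0, 0, 0.04], "twist": [0, 0, 0]}, {"offset": [-0.03, -0.02, 0.02], "twist": [0, 0, 0]}, {"offset": [-0.03, -0.02, 0], "twist": [0, 0, 0]}, {"offset": [0, 0, 0], "twist": [0, 0, 0]}], jaw=0.095)

```text
clock: 25.97
position: [0.4473, -0.0089, 0.1877]
tool_rot: [0.001, 0.699, 0.715, -0.0]
ft_force: [-0.6, -0.3, -0.8]
gripper_width: 0.0286
finger_force: 0.0
```

Run:
```python
from h import *
A=([0,0,0],[180,255,255])
t=snap('side','side10'); P=cloud(t)
m=(t['z_map']>0)&(P[...,0]>.44)&(P[...,0]<.67)&(abs(P[...,1]-.032)<.02)&(P[...,2]>.065)&(P[...,2]<.29)&(t['pixels'].sum(2)<220)
q=P[m]; q=q[q[:,0].argsort()]; print(len(q),q[::max(1,len(q)//20)].round(3).tolist())
s=snap('top','top10'); print(arm.observe()['position'])
meas(s,'scanner',(275,185,365,255),*A,.04,.07,.05)
meas(s,'mat+',(275,185,365,255),[0,0,0],[180,255,60],.002,.1,.004)
meas(s,'mat',(275,185,365,255),[0,0,0],[180,255,60],.002,.012,.004)
cv2.imwrite('pics/j10.png',np.hstack([cv2.resize(s['pixels'][170:270,260:380],(400,333)),cv2.resize(t['pixels'][130:280,180:360],(400,333))]))
```

```text
390 [[0.441, 0.019, 0.267], [0.455, 0.024, 0.266], [0.462, 0.021, 0.264], [0.466, 0.029, 0.263], [0.47, 0.015, 0.277], [0.476, 0.019, 0.287], [0.48, 0.016, 0.276], [0.486, 0.019, 0.288], [0.496, 0.03, 0.081], [0.504, 0.034, 0.07], [0.513, 0.03, 0.285], [0.52, 0.029, 0.281], [0.524, 0.027, 0.27], [0.529, 0.034, 0.073], [0.543, 0.034, 0.07], [0.556, 0.035, 0.071], [0.574, 0.036, 0.079], [0.591, 0.038, 0.081], [0.61, 0.036, 0.079], [0.625, 0.033, 0.083], [0.64, 0.041, 0.072]]
[ 0.44933531 -0.00753792  0.18676866]
scanner 603 mean [ 359.2 -229.8] rect c [ 356.9 -235.2] [182.2  50.2] ang 67.6 zmed 0.0506
mat+ 888 mean [ 376.9 -207. ] rect c [ 373.7 -223. ] [237.6  79.3] ang 72.0 zmed 0.0243
mat 352 mean [ 399.  -181.1] rect c [ 381.7 -198.5] [185.9  79.3] ang 72.0 zmed 0.0044
```

View pics/j10.png

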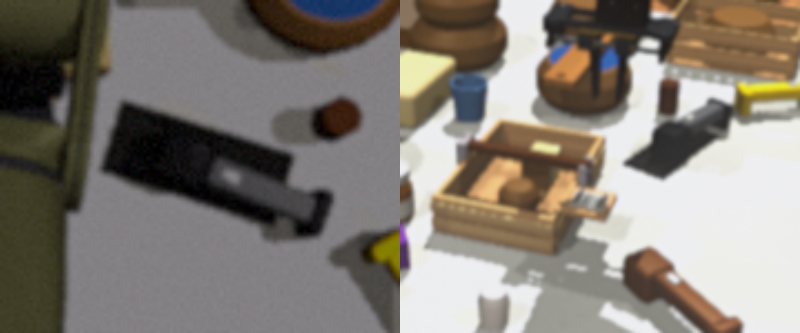

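The composite shows the bar lying across the crate into its fork (right half, (480,150) to (585,175)). On the left, the scanner has been knocked about 40 mm along its mat: it is now at (357,-235) with axis 67.6° and its head at the upper left, and the mat is at (382,-200), 71.5°. I'm going above its grip.

Emit:
move_arm(series=[{"offset": [-0.014, -0.0343, 0], "twist": [0, 0, -0.0594]}, {"offset": [-0.014, -0.0343, 0], "twist": [0, 0, -0.0594]}, {"offset": [-0.014, -0.0343, 0], "twist": [0, 0, -0.0594]}, {"offset": [-0.014, -0.0343, 0], "twist": [0, 0, -0.0594]}, {"offset": [-0.014, -0.0343, 0], "twist": [0, 0, -0.0594]}])

```text
clock: 26.48
position: [0.3797, -0.1797, 0.1862]
tool_rot: [-0.0, 0.797, 0.604, 0.0]
ft_force: [0.4, -0.7, -0.2]
gripper_width: 0.0697
finger_force: 0.0
```

Emit:
move_arm(series=[{"offset": [-0.014, -0.0343, 0], "twist": [0, 0, -0.0594]}, {"offset": [-0.014, -0.0343, 0], "twist": [0, 0, -0.0594]}, {"offset": [0, 0, 0], "twist": [0, 0, 0]}, {"offset": [0, 0, 0], "twist": [0, 0, 0]}, {"offset": [0, 0, 0], "twist": [0, 0, 0]}])

```text
clock: 26.9
position: [0.3523, -0.2469, 0.186]
tool_rot: [-0.001, 0.831, 0.557, 0.0]
ft_force: [-0.3, 0.2, 0.5]
gripper_width: 0.0944
finger_force: 0.0
```

Run:
```python
from h import *
w=snap('wrist','w11'); st=arm.observe(); print(st['position'],st['tool_rot'],st['qpos'])
P=cloud(w)
for a,b in((.038,.062),):
    m=(P[...,2]>a)&(P[...,2]<b)&(w['z_map']>0)
    n,l,stt,c=cv2.connectedComponentsWithStats(m.astype(np.uint8))
    for i in range(1,n):
        if stt[i,4]>800:
            q=P[l==i]; rc=cv2.minAreaRect((q[:,:2]*1000).astype(np.float32)); print(stt[i],np.round(rc[0],1),np.round(rc[1],1),round(rc[2],1),np.median(q[:,2]).round(4),cv2.boxPoints(rc).round().tolist())
cv2.imwrite('pics/w11s.png',cv2.resize(w['pixels'],(400,300)))
```

```text
[ 0.35243907 -0.24640299  0.18611588] [-6.44735690e-04  8.30385327e-01  5.57189183e-01  8.51562850e-05] [-7.35424108e-01 -3.61420027e-01  2.16397894e+00  4.90210768e-04
  1.34024372e+00 -3.46734347e-01]
[ 236   61   61  196 8392] [ 358.9 -237.5] [177.2  50.1] 67.9 0.052 [[302.0, -310.0], [349.0, -329.0], [415.0, -165.0], [369.0, -146.0]]
[ 433   73   79  155 2641] [ 525.8 -289.7] [145.7  38.4] 53.2 0.0525 [[467.0, -337.0], [498.0, -360.0], [585.0, -243.0], [554.0, -220.0]]
```

View pics/w11s.png

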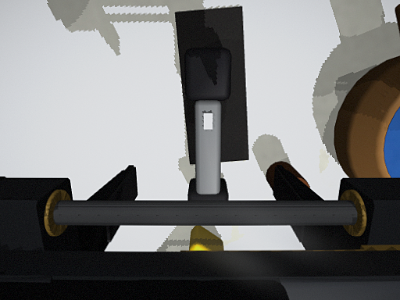

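The wrist view shows the scanner's grip at (207,150) between the jaws, with head at (207,75) and tail at (207,188). The salt cellar at (280,175) is clear of the right finger. Now I descend and grip.

Emit:
move_arm(series=[{"offset": [0.001, -0.003, -0.036], "twist": [0, 0, 0]}, {"offset": [0, 0, -0.036], "twist": [0, 0, 0]}, {"offset": [0, 0, -0.036], "twist": [0, 0, 0]}, {"offset": [0, 0, -0.025], "twist": [0, 0, 0]}, {"offset": [0, 0, -0.011], "twist": [0, 0, 0]}])

```text
clock: 27.37
position: [0.3514, -0.2467, 0.0385]
tool_rot: [-0.004, 0.83, 0.558, -0.001]
ft_force: [-0.4, 0.8, -0.4]
gripper_width: 0.0951
finger_force: 0.0
```

Emit:
move_arm(series=[{"offset": [0, 0, -0.004], "twist": [0, 0, 0]}, {"offset": [0, 0, 0], "twist": [0, 0, 0]}, {"offset": [0, 0, 0], "twist": [0, 0, 0]}])

```text
clock: 27.62
position: [0.3542, -0.2508, 0.0402]
tool_rot: [0.001, 0.83, 0.557, 0.0]
ft_force: [-0.3, 0.6, 0.8]
gripper_width: 0.0951
finger_force: 0.0
```

Emit:
move_arm(series=[{"offset": [0, 0, 0], "twist": [0, 0, 0]}, {"offset": [0, 0, 0], "twist": [0, 0, 0]}, {"offset": [0, 0, 0], "twist": [0, 0, 0]}, {"offset": [0, 0, 0], "twist": [0, 0, 0]}, {"offset": [0, 0, 0], "twist": [0, 0, 0]}], jaw=0.015)

```text
clock: 28.03
position: [0.353, -0.2506, 0.0392]
tool_rot: [0.0, 0.831, 0.556, 0.0]
ft_force: [0.1, 0.7, 0.6]
gripper_width: 0.0667
finger_force: 0.0
```

Emit:
move_arm(series=[{"offset": [0, 0, 0], "twist": [0, 0, 0]}, {"offset": [0, 0, 0], "twist": [0, 0, 0]}, {"offset": [0, 0, 0], "twist": [0, 0, 0]}, {"offset": [0, 0, 0], "twist": [0, 0, 0]}, {"offset": [0, 0, 0], "twist": [0, 0, 0]}])

```text
clock: 28.45
position: [0.3528, -0.2502, 0.0386]
tool_rot: [-0.0, 0.831, 0.556, -0.0]
ft_force: [0.6, 0.4, -0.7]
gripper_width: 0.034
finger_force: 0.0
```

Emit:
move_arm(series=[{"offset": [0, 0, 0], "twist": [0, 0, 0]}, {"offset": [0, 0, 0], "twist": [0, 0, 0]}, {"offset": [0, 0, 0], "twist": [0, 0, 0]}, {"offset": [0, 0, 0], "twist": [0, 0, 0]}, {"offset": [0, 0, 0], "twist": [0, 0, 0]}])

```text
clock: 28.87
position: [0.3529, -0.2503, 0.0386]
tool_rot: [0.0, 0.831, 0.556, 0.0]
ft_force: [0.6, -1.0, -0.6]
gripper_width: 0.0299
finger_force: 30.0
```

Emit:
move_arm(series=[{"offset": [0, 0, 0.015], "twist": [0, 0, 0]}, {"offset": [0, 0, 0.03], "twist": [0, 0, 0]}, {"offset": [0, 0, 0.035], "twist": [0, 0, 0]}, {"offset": [0, 0, 0.03], "twist": [0, 0, 0]}, {"offset": [0, 0, 0.011], "twist": [0, 0, 0]}])

```text
clock: 29.28
position: [0.3544, -0.2517, 0.1641]
tool_rot: [0.003, 0.831, 0.557, 0.001]
ft_force: [0.2, -1.0, -1.2]
gripper_width: 0.0297
finger_force: 30.0
```

Emit:
move_arm(series=[{"offset": [0.004, 0.019, 0], "twist": [0, 0, 0]}, {"offset": [0.006, 0.03, 0], "twist": [0, 0, 0]}, {"offset": [0.007, 0.034, 0], "twist": [0, 0, 0]}, {"offset": [0.007, 0.034, 0], "twist": [0, 0, 0]}, {"offset": [0.007, 0.034, 0], "twist": [0, 0, 0]}])

```text
clock: 29.7
position: [0.3829, -0.0977, 0.158]
tool_rot: [-0.001, 0.831, 0.556, -0.001]
ft_force: [0.6, -0.4, -2.3]
gripper_width: 0.0297
finger_force: 30.0
```

Emit:
move_arm(series=[{"offset": [0.007, 0.034, 0], "twist": [0, 0, 0]}, {"offset": [0.007, 0.034, 0], "twist": [0, 0, 0]}, {"offset": [0.006, 0.029, 0], "twist": [0, 0, 0]}, {"offset": [0.004, 0.02, 0], "twist": [0, 0, 0]}, {"offset": [0, 0, 0], "twist": [0, 0, 0]}])

```text
clock: 30.12
position: [0.4071, 0.0207, 0.158]
tool_rot: [-0.001, 0.83, 0.558, -0.001]
ft_force: [0.4, 0.2, -1.9]
gripper_width: 0.0302
finger_force: 30.0
```

Emit:
move_arm(series=[{"offset": [0, 0, 0], "twist": [0, 0, 0]}, {"offset": [0, 0, 0], "twist": [0, 0, 0]}, {"offset": [0, 0, 0], "twist": [0, 0, 0]}, {"offset": [0, 0, 0], "twist": [0, 0, 0]}, {"offset": [0, 0, 0], "twist": [0, 0, 0]}])

```text
clock: 30.53
position: [0.4077, 0.0169, 0.1595]
tool_rot: [0.0, 0.831, 0.556, -0.0]
ft_force: [0.4, -1.0, -2.8]
gripper_width: 0.0296
finger_force: 30.0
```

Run:
```python
from h import *
w=snap('wrist','w12'); sd=snap('side','side12'); st=arm.observe(); print(st['position'],st['tool_rot'],st['ft_force'],st['gripper_width'])
P=cloud(w)
m=(P[...,2]>.14)&(P[...,2]<.2)&(w['z_map']>0); m[215:]=0
n,l,stt,c=cv2.connectedComponentsWithStats(m.astype(np.uint8))
for i in range(1,n):
    if stt[i,4]>800:
        q=P[l==i]; rc=cv2.minAreaRect((q[:,:2]*1000).astype(np.float32)); print(stt[i],np.round(rc[0],1),np.round(rc[1],1),round(rc[2],1),np.percentile(q[:,2],[5,50,95]).round(4),cv2.boxPoints(rc).round().tolist())
cv2.imwrite('pics/j12.png',np.hstack([cv2.resize(w['pixels'],(400,300)),cv2.resize(sd['pixels'][110:290,160:400],(400,300))]))
```

```text
[0.4078426  0.01712552 0.15968732] [6.80567400e-05 8.31222766e-01 5.55939481e-01 4.33831497e-05] [ 0.62982898 -0.46366142 -1.16921909] 0.029726633313405686
[  201    13   124   202 20252] [429.1  69.9] [91.3 50.5] 67.7 [0.1701 0.1743 0.1761] [[388.0, 37.0], [435.0, 18.0], [470.0, 103.0], [423.0, 122.0]]
```

View pics/j12.png

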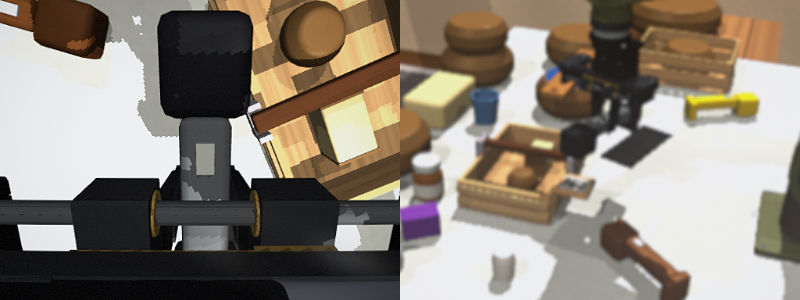

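The wrist half shows the scanner head at (205,65) covering the label, level. Window is at about (436,87) against the label's (437,90), 63 mm above it, and the bar still lies in its fork. I hold for over 2 s.

Emit:
move_arm(series=[{"offset": [0, 0, 0], "twist": [0, 0, 0]}, {"offset": [0, 0, 0], "twist": [0, 0, 0]}, {"offset": [0, 0, 0], "twist": [0, 0, 0]}, {"offset": [0, 0, 0], "twist": [0, 0, 0]}, {"offset": [0, 0, 0], "twist": [0, 0, 0]}])

```text
clock: 31.05
position: [0.4079, 0.0177, 0.1597]
tool_rot: [0.0, 0.831, 0.557, 0.0]
ft_force: [0.6, 0.9, -1.8]
gripper_width: 0.03
finger_force: 30.0
```

Emit:
move_arm(series=[{"offset": [0, 0, 0], "twist": [0, 0, 0]}, {"offset": [0, 0, 0], "twist": [0, 0, 0]}, {"offset": [0, 0, 0], "twist": [0, 0, 0]}, {"offset": [0, 0, 0], "twist": [0, 0, 0]}, {"offset": [0, 0, 0], "twist": [0, 0, 0]}])

```text
clock: 31.47
position: [0.4079, 0.0177, 0.1597]
tool_rot: [0.0, 0.831, 0.557, -0.0]
ft_force: [-0.2, 0.4, -2.2]
gripper_width: 0.0299
finger_force: 30.0
```

Emit:
move_arm(series=[{"offset": [0, 0, 0], "twist": [0, 0, 0]}, {"offset": [0, 0, 0], "twist": [0, 0, 0]}, {"offset": [0, 0, 0], "twist": [0, 0, 0]}, {"offset": [0, 0, 0], "twist": [0, 0, 0]}, {"offset": [0, 0, 0], "twist": [0, 0, 0]}])

```text
clock: 31.88
position: [0.4079, 0.0177, 0.1597]
tool_rot: [-0.0, 0.831, 0.556, -0.0]
ft_force: [-0.0, -0.3, -1.9]
gripper_width: 0.0298
finger_force: 30.0
```

Emit:
move_arm(series=[{"offset": [0, 0, 0], "twist": [0, 0, 0]}, {"offset": [0, 0, 0], "twist": [0, 0, 0]}, {"offset": [0, 0, 0], "twist": [0, 0, 0]}, {"offset": [0, 0, 0], "twist": [0, 0, 0]}, {"offset": [0, 0, 0], "twist": [0, 0, 0]}])

```text
clock: 32.3
position: [0.4079, 0.0177, 0.1597]
tool_rot: [-0.0, 0.831, 0.556, 0.0]
ft_force: [0.4, 0.1, -2.5]
gripper_width: 0.0299
finger_force: 30.0
```

Emit:
move_arm(series=[{"offset": [0, 0, 0], "twist": [0, 0, 0]}, {"offset": [0, 0, 0], "twist": [0, 0, 0]}, {"offset": [0, 0, 0], "twist": [0, 0, 0]}, {"offset": [0, 0, 0], "twist": [0, 0, 0]}, {"offset": [0, 0, 0], "twist": [0, 0, 0]}])

```text
clock: 32.72
position: [0.4078, 0.0177, 0.1596]
tool_rot: [-0.0, 0.831, 0.556, -0.0]
ft_force: [-0.1, -0.0, -2.0]
gripper_width: 0.0295
finger_force: 30.0
```

Run:
```python
from h import *
s=snap('top','top13')
meas(s,'mat',(275,185,365,255),[0,0,0],[180,255,70],.002,.012,.004)
t=pickle.load(open('pics/side12.pkl','rb')); P=cloud(t)
for n,x in(('top',s),('side',t)):
    P=cloud(x); m=(x['z_map']>0)&(P[...,0]>.27)&(P[...,0]<.5)&(P[...,1]<-.08)&(P[...,1]>-.32)&(P[...,2]<.012)&(cv2.cvtColor(x['pixels'],cv2.COLOR_BGR2GRAY)<60)
    k,l,st,c=cv2.connectedComponentsWithStats(m.astype(np.uint8)); i=1+st[1:,4].argmax(); q=P[l==i]
    rc=cv2.minAreaRect((q[:,:2]*1000).astype(np.float32)); print(n,len(q),q.mean(0).round(4),np.round(rc[0]),np.round(rc[1]),rc[2])
```

```text
mat 698 mean [ 382.2 -198.9] rect c [ 383.  -198.7] [187.4  77.2] ang 72.0 zmed 0.0045
top 1163 [ 0.383  -0.1997  0.0028] [ 384. -200.] [187.  78.] 72.08907318115234
side 324 [ 0.3883 -0.192   0.0032] [ 387. -199.] [169.  67.] 73.35001373291016
```

Emit:
move_arm(series=[{"offset": [-0.002, -0.016, 0], "twist": [0, 0, 0.01]}, {"offset": [-0.0037, -0.03, 0], "twist": [0, 0, 0.011]}, {"offset": [-0.0043, -0.033, 0], "twist": [0, 0, 0.011]}, {"offset": [-0.0043, -0.033, 0], "twist": [0, 0, 0.011]}, {"offset": [-0.0043, -0.033, 0], "twist": [0, 0, 0.011]}])

```text
clock: 33.18
position: [0.3889, -0.1286, 0.1599]
tool_rot: [0.0, 0.815, 0.579, 0.0]
ft_force: [0.0, -1.7, -2.1]
gripper_width: 0.0299
finger_force: 30.0
```

Emit:
move_arm(series=[{"offset": [-0.0043, -0.033, 0], "twist": [0, 0, 0.011]}, {"offset": [-0.004, -0.031, 0], "twist": [0, 0, 0.01]}, {"offset": [-0.002, -0.02, 0], "twist": [0, 0, 0]}, {"offset": [0, 0, 0], "twist": [0, 0, 0]}, {"offset": [0, 0, 0], "twist": [0, 0, 0]}])

```text
clock: 33.6
position: [0.3787, -0.2119, 0.1596]
tool_rot: [-0.0, 0.81, 0.586, 0.0]
ft_force: [0.3, -0.0, -2.4]
gripper_width: 0.0296
finger_force: 30.0
```

Emit:
move_arm(series=[{"offset": [0, 0, -0.03], "twist": [0, 0, 0]}, {"offset": [0, 0, -0.035], "twist": [0, 0, 0]}, {"offset": [0, 0, -0.03], "twist": [0, 0, 0]}, {"offset": [0, 0, -0.015], "twist": [0, 0, 0]}, {"offset": [0, 0, 0], "twist": [0, 0, 0]}])

```text
clock: 34.02
position: [0.3761, -0.2079, 0.0453]
tool_rot: [-0.004, 0.809, 0.588, -0.001]
ft_force: [-0.3, 0.6, -2.2]
gripper_width: 0.0298
finger_force: 30.0
```

Emit:
move_arm(series=[{"offset": [0, 0, 0], "twist": [0, 0, 0]}, {"offset": [0, 0, 0], "twist": [0, 0, 0]}, {"offset": [0, 0, -0.004], "twist": [0, 0, 0]}, {"offset": [0, 0, 0], "twist": [0, 0, 0]}, {"offset": [0, 0, 0], "twist": [0, 0, 0]}])

```text
clock: 34.43
position: [0.3795, -0.2116, 0.0466]
tool_rot: [0.001, 0.809, 0.587, 0.0]
ft_force: [0.7, 0.4, -1.9]
gripper_width: 0.0295
finger_force: 30.0
```

Emit:
move_arm(series=[{"offset": [0, 0, 0], "twist": [0, 0, 0]}, {"offset": [0, 0, 0], "twist": [0, 0, 0]}, {"offset": [0, 0, 0], "twist": [0, 0, 0]}, {"offset": [0, 0, 0], "twist": [0, 0, 0]}])

```text
clock: 34.77
position: [0.379, -0.2114, 0.0458]
tool_rot: [0.0, 0.809, 0.587, 0.0]
ft_force: [0.8, -0.4, -2.4]
gripper_width: 0.0294
finger_force: 30.0
```

Emit:
move_arm(series=[{"offset": [0, 0, -0.004], "twist": [0, 0, 0]}, {"offset": [0, 0, 0], "twist": [0, 0, 0]}, {"offset": [0, 0, 0], "twist": [0, 0, 0]}, {"offset": [0, 0, 0], "twist": [0, 0, 0]}])

```text
clock: 35.1
position: [0.3791, -0.2115, 0.0417]
tool_rot: [0.0, 0.809, 0.587, -0.0]
ft_force: [0.6, -0.1, -2.2]
gripper_width: 0.0297
finger_force: 30.0
```

Emit:
move_arm(series=[{"offset": [0, 0, -0.003], "twist": [0, 0, 0]}, {"offset": [0, 0, 0], "twist": [0, 0, 0]}, {"offset": [0, 0, 0], "twist": [0, 0, 0]}, {"offset": [0, 0, 0], "twist": [0, 0, 0]}])

```text
clock: 35.43
position: [0.3796, -0.2115, 0.0399]
tool_rot: [0.0, 0.809, 0.587, 0.0]
ft_force: [-0.9, 2.5, 8.4]
gripper_width: 0.0298
finger_force: 30.0
```

Contact (8 N up), so I release, rise and check.

Emit:
move_arm(series=[{"offset": [0, 0, 0.001], "twist": [0, 0, 0]}, {"offset": [0, 0, 0], "twist": [0, 0, 0]}, {"offset": [0, 0, 0], "twist": [0, 0, 0]}, {"offset": [0, 0, 0], "twist": [0, 0, 0]}, {"offset": [0, 0, 0], "twist": [0, 0, 0]}], jaw=0.09)

```text
clock: 35.85
position: [0.3787, -0.2112, 0.0394]
tool_rot: [-0.0, 0.809, 0.587, -0.0]
ft_force: [-1.0, -0.6, -0.7]
gripper_width: 0.0579
finger_force: 0.0
```

Emit:
move_arm(series=[{"offset": [0, 0, 0], "twist": [0, 0, 0]}, {"offset": [0, 0, 0], "twist": [0, 0, 0]}, {"offset": [0, 0, 0], "twist": [0, 0, 0]}, {"offset": [0, 0, 0], "twist": [0, 0, 0]}, {"offset": [0, 0, 0], "twist": [0, 0, 0]}])

```text
clock: 36.27
position: [0.3789, -0.2113, 0.0396]
tool_rot: [-0.0, 0.809, 0.587, -0.0]
ft_force: [-0.7, -0.2, -0.8]
gripper_width: 0.0881
finger_force: 0.0
```

Emit:
move_arm(series=[{"offset": [0, 0, 0.02], "twist": [0, 0, 0]}, {"offset": [0, 0, 0.04], "twist": [0, 0, 0]}, {"offset": [0, 0, 0.04], "twist": [0, 0, 0]}, {"offset": [0, 0, 0.04], "twist": [0, 0, 0]}, {"offset": [0, 0, 0.03], "twist": [0, 0, 0]}])

```text
clock: 36.68
position: [0.3795, -0.2117, 0.2134]
tool_rot: [0.002, 0.809, 0.587, 0.001]
ft_force: [0.4, -0.4, 0.0]
gripper_width: 0.0901
finger_force: 0.0
```

Emit:
move_arm(series=[{"offset": [-0.01, -0.03, 0], "twist": [0, 0, 0]}, {"offset": [-0.01, -0.035, 0], "twist": [0, 0, 0]}, {"offset": [-0.01, -0.035, 0], "twist": [0, 0, 0]}, {"offset": [-0.01, -0.035, 0], "twist": [0, 0, 0]}, {"offset": [-0.01, -0.035, 0], "twist": [0, 0, 0]}])

```text
clock: 37.1
position: [0.3282, -0.3828, 0.2099]
tool_rot: [0.0, 0.809, 0.587, 0.0]
ft_force: [2.1, -0.3, -0.5]
gripper_width: 0.09
finger_force: 0.0
```

Emit:
move_arm(series=[{"offset": [0, -0.035, 0], "twist": [0, 0, 0]}, {"offset": [0, -0.035, 0], "twist": [0, 0, 0]}, {"offset": [0, 0, 0], "twist": [0, 0, 0]}, {"offset": [0, 0, 0], "twist": [0, 0, 0]}, {"offset": [0, 0, 0], "twist": [0, 0, 0]}])

```text
clock: 37.52
position: [0.3288, -0.4507, 0.2092]
tool_rot: [-0.001, 0.809, 0.587, 0.0]
ft_force: [-0.1, -0.0, -0.2]
gripper_width: 0.0898
finger_force: 0.0
```

Run:
```python
from h import *
A=([0,0,0],[180,255,255])
s=snap('top','top14'); t=snap('side','side14'); print(arm.observe()['clock'],arm.observe()['position'])
meas(s,'scanner',(275,185,365,255),*A,.04,.07,.05)
meas(s,'board',(290,120,430,200),[0,60,40],[18,255,255],.095,.112,.103)
P=cloud(s)
m=(P[...,2]>.04)&(P[...,2]<.062)&(s['z_map']>0)&(P[...,0]>.482)&(P[...,0]<.637)&(P[...,1]>-.085)&(P[...,1]<.145)
n,l,stt,c=cv2.connectedComponentsWithStats(m.astype(np.uint8))
for i in range(1,n):
    if stt[i,4]>20: print(stt[i],P[l==i].mean(0).round(3),P[l==i].min(0).round(3),P[l==i].max(0).round(3))
m=(s['z_map']>0)&(P[...,0]>.45)&(P[...,0]<.67)&(abs(P[...,1]-.032)<.008)&(P[...,2]>.06); q=P[m]; q=q[q[:,0].argsort()]; print(q[::15].round(3).tolist())
cv2.imwrite('pics/j14.png',np.hstack([cv2.resize(s['pixels'][60:280,100:420],(400,275)),cv2.resize(t['pixels'][100:320,100:420],(400,275))]))
```

```text
37.6167 [ 0.3291156  -0.45014785  0.20959725]
scanner 618 mean [ 382.9 -192.2] rect c [ 381.5 -196.8] [183.8  50.1] ang 72.0 zmed 0.0522
board 1380 mean [ 581.5 -329.9] rect c [ 581.6 -331. ] [ 55.1 289.7] ang 0.1 zmed 0.1016
[230 162  18  17 227] [0.546 0.081 0.051] [0.518 0.051 0.04 ] [0.575 0.11  0.061]
[258 162  20  14 255] [ 0.548 -0.019  0.053] [ 0.526 -0.052  0.04 ] [0.573 0.013 0.061]
[[0.459, 0.037, 0.068], [0.467, 0.03, 0.081], [0.48, 0.027, 0.081], [0.494, 0.027, 0.081], [0.507, 0.033, 0.085], [0.519, 0.027, 0.078], [0.532, 0.037, 0.08], [0.545, 0.03, 0.085], [0.558, 0.037, 0.086], [0.57, 0.027, 0.079], [0.583, 0.034, 0.082], [0.597, 0.037, 0.082], [0.611, 0.037, 0.083], [0.623, 0.03, 0.08], [0.638, 0.034, 0.076], [0.651, 0.027, 0.079]]
```

View pics/j14.png

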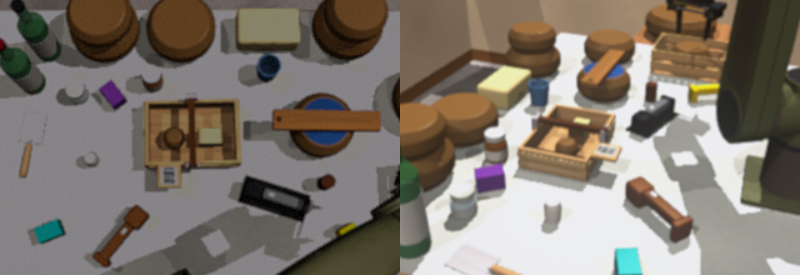

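The final view shows the board on the wheel at (325,120), both cheeses in the crate at (173,138) and (210,136), the bar in its fork at (192,130), and the scanner on its mat at (275,197), 4 mm off centre.

```bash
python3 -c "
from cell import arm; print(arm.close_job())"
```

```text
the job is handed in; nothing more can be done
None
```

The cheese order is packed and the job is handed in; no verdict came back, but my final camera check showed the board, both cheeses (the only two present), the bar and the scanner all in place, and the label was scanned for over 2 s.

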